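Lock the painting lamp's swing arm with its thumbscrew

TASK

Lift the small jar off the lamp foot's holed tongue and stand it upright on the white tile. Then swing the lamp arm over the tongue so that its hole lines up with the tongue's hole, and put the thumbscrew down through both holes until its collar rests on the arm (it has a plain shank and needs no turning). Do not knock over the jar or the white figurine.

Things in the scene. Friction and masses are not known exactly. Their poses are not given: they have to be found in the camera images.
- pot_mid (a point): Centre of the small white jar with a black cap, 38 mm diameter, 70 mm tall, loose (about 80 g), standing on the tongue of the lamp foot over its hole; z up along the jar. The point is 35 mm above its underside.
- tile: White square glazed tile, 130 x 130 x 6 mm, fixed flat on the grey mat (the mat is 3 mm thick and lies on the table). Origin at the centre of its underside; its top is 6 mm higher.
- foot_hole (a point): Centre of the upper mouth of the 16 mm through hole in the lamp foot's tongue. Fixed dark steel foot: plate 110 x 200 x 12 mm on the mat, a round post at one end, and a level tongue (60 mm across, 50 long, 10 thick), its top 60 mm above the mat; 38 mm of free space under the hole. y points from the hinge along the foot to this hole, 110 mm from the hinge axis; z up.
- bar_hinge (a point): Point on the vertical hinge axis of the lamp arm, at the height of the arm's upper face (75 mm above the table); same axes as the foot.
- bar_hole (a point): Centre of the upper mouth of the 16 mm through hole in the lamp arm, 110 mm from the hinge axis. The arm is a level aluminium bar, 10 mm thick, 26 mm wide (36 mm round the hole), 12 mm higher than the tongue's top at its upper face, and passes over the tongue with a 2 mm gap. Frame: y from the hinge outwards along the arm, z up.
- bar_knob (a point): Middle of the upright round black knob on the outer end of the arm, to swing it by: 18 mm diameter, 36 mm tall, 170 mm from the hinge axis; the point is 18 mm above the arm's upper face. Below it hangs the round lamp head, 52 mm diameter, 20 mm thick.
- lamp_arm (a joint): Angle of the arm about its vertical hinge, rad, counter-clockwise from above positive; 0 = the arm's hole exactly over the tongue's hole. It starts at 0.55 to 1.0, can swing from -0.3 to 1.3 with no stop at 0, and stays where it is left (friction about 0.12 N m, some 0.7 N at the knob).
- screw_head (a point): Centre of the flat upright wing of the loose steel thumbscrew (60 g, 80 mm long), which stands head up in a grey holder. Wing: 36 mm wide along x, 10 mm thick along y (grasp it across y), 30 mm tall. Below it a collar, 26 mm diameter, 5 mm thick, its underside 20 mm below this point; then a plain shank, 12 mm diameter, 45 mm long, with a tapered tip. z up along the screw.
- screw_tip (a point): Centre of the lower end of the thumbscrew's shank, 65 mm below screw_head along its axis; same axes. At the start the shank hangs in the 17 mm bore of a fixed grey printed holder (flange 72 mm, tube 40 mm diameter, 56 mm tall, on the mat), the collar resting on the tube's rim.
- figure_mid (a point): Middle of the white primed figurine, about 80 mm tall on a round 40 mm base, loose, a bystander standing on the mat; the point is 35 mm above its underside; z up along the figurine.
Mind the look-alikes: they are no part of the job. What is shaped like the part that bears figure_mid but pink is not meant.

How it is judged:
By the outcome, as a careful person would: the job done as asked, in the order asked, and still so for the second after the job is handed in, with the robot touching nothing.
It also fails if it takes over 72 s, if anything falls off the work surface, if the arm or the gripper's body presses on something with over 40 N, if the wrist force passes 120 N, or if a joint passes its speed limit or range.

ROBOT

A 6-joint arm with a two-finger parallel gripper is mounted at the origin on the work surface. World frame = base frame: x ahead of the robot, y to its left, z up, the work surface at z = 0. Lengths are in m, angles in rad, forces in N, time in s.
With the tool pointing down it reaches from about 0.375 to 0.975 m from the base axis. Payload 3.8 kg.
Tool frame: the origin (TCP) lies at the very end of the fingers, on their centre line; the grasp point (between the pads) lies 19 mm behind it; z points along the fingers, x is the direction in which the jaws open and shut, and the axes are right-handed (so a half turn about z gives the same grasp; the last joint's range is limited). The gripper opens to 88 mm and grips with 3 to 60 N. Pads are 18 mm wide; open, the fingers measure 123 mm over their backs; the gripper's body (75 mm by 187 mm) begins 45 mm behind the grasp point.
Start: joints at [-1.381, 0.264, 1.604, -0, 1.274, -0.037], TCP at [0.152, -0.658, 0.213] pointing down, gripper open.
Joint ranges: [-2.63, 2.63], [-0.94, 2.18], [0.31, 2.57], [-1.31, 4.45], [0, 2.66], [-2.55, 2.55]. Speed limits (rad/s): [2.57, 2.57, 3.14, 3.14, 3.14, 3.14].

INTERFACE

Orientations are given as [roll, pitch, yaw] about the fixed x, y, z axes, in that order (R = Rz(yaw) Ry(pitch) Rx(roll)).
In Python, from station import ctrl, viewer gives the robot as it stands. The module is installed in compiled form; this text tells all that it offers.
- The arm moves only by the tool carry_out, never from a script. Its argument "steps" is a list of rows, each a list of 3 entries, a list of its own where there are three numbers: the shift along the world's x, y, z in cm, then the turn, a rotation vector about the world's x, y, z in rad, then the closure, from 0 (fully open) to 1 (shut). In form: [[[dx, dy, dz], [rx, ry, rz], fingers], ...]. A call has 1 to 10 rows; each row is the pose to reach, as a shift and turn from the pose commanded when the call began; what a row does not reach only later rows make up. A row lasts 1/12 s, in which the tool goes at most 41.7 mm and 7.16 degrees, less where a joint would pass 70% of its speed; a pose out of reach is approached as far as the arm can. A call with a gripper value outside its range is refused whole. The fingers move at their own pace and stop on an object; the grip force is fixed at half the most. Time passes only in rows, so rows that repeat a pose let the fingers close. It gives the time, the measured TCP pose, the force and the opening at its end, in the units of the state.
- ctrl.sense(): the state, without advancing time (a new reading comes with each control period).
- viewer.grab_frame(name): name is "side" or "top" or "wrist"; returns the picture (480x640x3 uint8, blue, green, red); there is no depth.
- viewer.camera_info(name): a dict with "fx", "fy", "cx", "cy" (pixels), "view" (4x4, takes a point from world to camera coordinates); the wrist camera has in their place "tool_from_camera" (4x4, takes a point from camera to tool coordinates, whose origin is the TCP and whose axes are the tool frame's). Camera axes: x right, y up, looking along -z (the intrinsics and any distortion apply to the point x, -y, -z); pixel columns grow to the right and rows downward; lengths in m; the calibration is good to about 2 mm. The wrist camera is an equidistant fisheye: a pixel r from the principal point sees the ray r / f radians off the axis. A picture is of the moment at which its call begins: read the wrist's pose just before it. camera_info takes no time and is no camera call.
- ctrl.job_done(): hands the job in, once; it reports no verdict.
The state is a dict: "t": time; "joint_pos": joint angles; "joint_vel": joint speeds; "joint_efforts": joint torques, N m; "tool_pos": TCP position; "eef_rot": TCP orientation; "contact_force": force on the tool from outside, world axes, zero at the start; "wrist_torque": the same for the moment, N m; "width": finger opening in m.
Only numpy, scipy, OpenCV 4.12 (cv2) and the standard library are available. Lean on these libraries where they do the work, as an engineer would, in place of code of your own. Each camera call takes 0.05 s, during which the arm holds its last target. There are 200 camera calls.

## Working session

There is one attempt and no reset: what is moved stays moved. The work goes in short steps, Python scripts to look and compute and a tool call to move; the robot and the scene stay as the last step left them, time stands still between calls to the robot, and variables do not carry over. Pictures are saved under pics/ and viewed, about 8 in all and at most 12, crops included, and the job is handed in when it is done.

Besides the shell and the picture viewer there is one more tool, called as name([rows], argument=value, ...), one row to a line, values as JSON. carry_out: Moves the arm, as the interface text tells. Its arguments: {"type":"object","properties":{"steps":{"type":"array","items":{"type":"array"}}},"required":["steps"]}

```bash
mkdir -p pics; cat > h.py <<'E'
import numpy as np, cv2
from station import ctrl, viewer
from scipy.spatial.transform import Rotation as R
def ray(name,u,v,st=None):
    c=viewer.camera_info(name); a=(u-c['cx'])/c['fx']; b=(v-c['cy'])/c['fy']
    if name=='wrist':
        th=np.hypot(a,b); s=np.sin(th)/max(th,1e-9)
        d=np.array([a*s,-b*s,-np.cos(th)]); T=np.array(c['tool_from_camera'])
        st=st or ctrl.sense(); W=np.eye(4); W[:3,:3]=R.from_euler('xyz',st['eef_rot']).as_matrix(); W[:3,3]=st['tool_pos']
        M=W@T
    else:
        d=np.array([a,-b,-1]); M=np.linalg.inv(np.array(c['view']))
    return M[:3,3],M[:3,:3]@d
def onz(name,u,v,z,st=None):
    o,d=ray(name,u,v,st); return o+d*(z-o[2])/d[2]
def cross(r1,r2):
    (o1,d1),(o2,d2)=r1,r2
    A=np.stack([d1,-d2],1); s=np.linalg.lstsq(A,o2-o1,rcond=None)[0]
    p,q=o1+s[0]*d1,o2+s[1]*d2
    return (p+q)/2,np.linalg.norm(p-q)
E
python3 - <<'E'
from h import *
s=ctrl.sense(); print(s)
for n in ('side','top','wrist'):
    cv2.imwrite(f'pics/{n}0.png',viewer.grab_frame(n)); print(n,viewer.camera_info(n))
E
```

```text
{'t': 0.0, 'joint_pos': array([-1.38089507e+00,  2.64729170e-01,  1.60533568e+00, -2.45522934e-05,
        1.27367986e+00, -3.68913058e-02]), 'joint_vel': array([ 6.15399908e-04,  1.71617564e-03, -7.57369428e-04,  3.19128045e-04,
        5.33857289e-04,  8.62520439e-05]), 'joint_efforts': array([-1.08172444e-03, -5.02107882e+01, -3.56871665e+01,  7.27833342e-02,
        2.94179376e-02, -1.68458573e-04]), 'tool_pos': array([ 0.15163105, -0.65698503,  0.2114249 ]), 'eef_rot': array([-3.14153672e+00,  2.15144862e-03, -1.34399649e+00]), 'contact_force': array([-0.1010329 , -0.05258764,  0.14909588]), 'wrist_torque': array([-0.04677573,  0.00061057,  0.00997326]), 'width': 0.08810806921401605}
side {'fx': 562.9825723535381, 'fy': 562.9825723535381, 'cx': 310.98593113019604, 'cy': 244.26015036358612, 'view': array([[ 8.93577035e-01, -4.48909122e-01, -8.26199210e-04,
        -4.29199077e-01],
       [ 3.57762646e-01,  7.11031107e-01,  6.05343419e-01,
        -3.64242227e-01],
       [-2.71156729e-01, -5.41216561e-01,  7.95963983e-01,
        -9.51889071e-01],
       [ 0.00000000e+00,  0.000
[... 284 characters left out ...]
07941763e-02,  2.05853098e-01,
        -5.39088594e-01],
       [-2.05786335e-01,  5.35614372e-03,  9.78582289e-01,
        -1.16347453e+00],
       [ 0.00000000e+00,  0.00000000e+00,  0.00000000e+00,
         1.00000000e+00]])}
wrist {'fx': 371.64829954431775, 'fy': 371.64829954431775, 'cx': 312.1914714322633, 'cy': 240.72332719309694, 'tool_from_camera': array([[ 9.99999477e-01, -3.86670190e-04, -9.47033819e-04,
        -8.46528084e-05],
       [-6.32364602e-04, -9.61386464e-01, -2.75201138e-01,
        -6.91773963e-02],
       [-8.04053419e-04,  2.75201593e-01, -9.61386206e-01,
        -1.73026592e-01],
       [ 0.00000000e+00,  0.00000000e+00,  0.00000000e+00,
         1.00000000e+00]])}
```

View pics/top0.png

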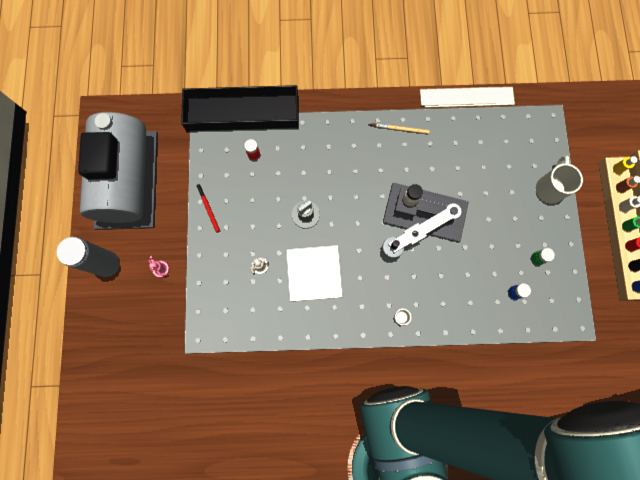

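View pics/side0.png

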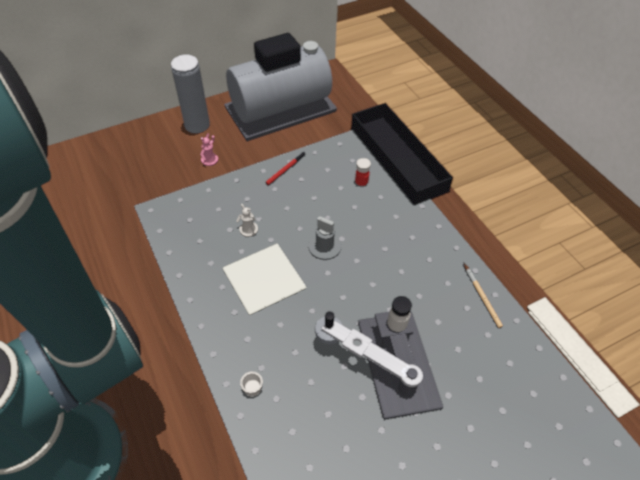

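The top view shows the jar's cap at (413,191), the hinge at (455,211), the knob at (395,245), the screw in its holder at (306,212), the tile centred near (314,273) and the figurine at (260,265). In the side view the cap is at (402,305), the hinge at (411,374), the knob at (329,320) and the screw at (325,225).

```bash
python3 - <<'E'
from h import *
t=cv2.imread('pics/top0.png'); s=cv2.imread('pics/side0.png')
a=cv2.resize(t[170:270,280:480],None,fx=4,fy=4,interpolation=cv2.INTER_CUBIC)[:, :800]
b=cv2.resize(s[200:400,300:460],None,fx=3,fy=3,interpolation=cv2.INTER_CUBIC)
cv2.imwrite('pics/ct.png',a)
# tile
hsv=cv2.cvtColor(t,cv2.COLOR_BGR2HSV)
m=((t.min(2)>215)).astype(np.uint8); m[:, :270]=0; m[:,360:]=0; m[:235]=0
c=max(cv2.findContours(m,0,2)[0],key=cv2.contourArea); r=cv2.boxPoints(cv2.minAreaRect(c))
P=[onz('top',*p,0.009) for p in r]; print('tile',np.round(P,3),np.mean(P,0))
print('cap',onz('top',413.5,190,.133),cross(ray('top',413.5,190),ray('side',402,304)))
for n,p,q,z in [('hinge',(455,211),(411,374),.08),('knobtop',(395,244),(329,316),.111),('wing',(306,209),(325,221),.114),('fig',(260,264),(247,220),.04)]:
    print(n,onz('top',*p,z),onz('side',*q,z),*cross(ray('top',*p),ray('side',*q)))
E
```

```text
tile [[0.522 0.248 0.009]
 [0.529 0.117 0.009]
 [0.398 0.113 0.009]
 [0.392 0.241 0.009]] [0.46038059 0.17973687 0.009     ]
cap [ 0.62879064 -0.05771251  0.133     ] (array([ 0.63058872, -0.05920207,  0.12515023]), np.float64(0.0010901117821096025))
hinge [ 0.58898065 -0.16482777  0.08      ] [ 0.58913794 -0.16327787  0.08      ] [ 0.58827798 -0.16408206  0.08250854] 0.00013683730050778652
knobtop [ 0.50695852 -0.01037454  0.111     ] [ 0.50804333 -0.0157734   0.111     ] [ 0.50936341 -0.01181698  0.10317254] 0.0018670079722531924
wing [0.59620328 0.19296216 0.114     ] [0.60101282 0.1779161  0.114     ] [0.60532035 0.19266036 0.09366513] 0.0072669382697947696
fig [0.48107254 0.30983894 0.04      ] [0.48112056 0.30997168 0.04      ] [0.48105833 0.30981569 0.04019293] 3.121973316867103e-05
```

View pics/ct.png

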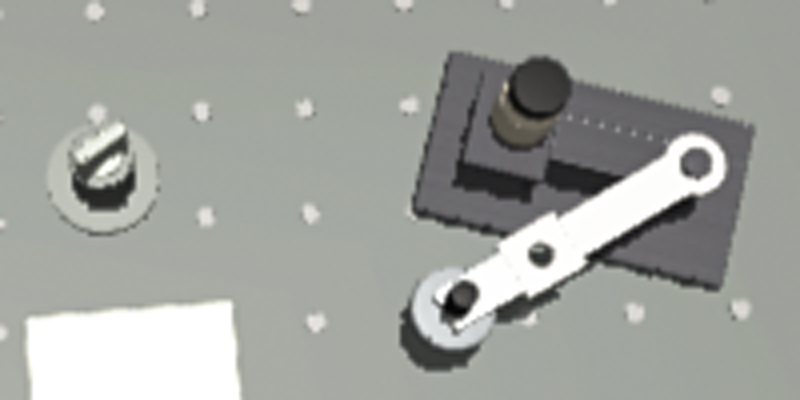

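Checks agree: hinge to jar is 111 mm (110 given), hinge to knob 174 mm (170 given), and the arm angle is about 0.86 rad. In the crop the cap is at about (541,85) and the arm hole at (541,254). I'm moving over the jar for a close look.

carry_out([
  [[47.7,59.8,5],[0,0,0],0],
  [[47.7,59.8,5],[0,0,0],0],
  [[47.7,59.8,5],[0,0,0],0],
  [[47.7,59.8,5],[0,0,0],0],
  [[47.7,59.8,5],[0,0,0],0],
  [[47.7,59.8,5],[0,0,0],0],
  [[47.7,59.8,5],[0,0,0],0],
  [[47.7,59.8,5],[0,0,0],0],
  [[47.7,59.8,5],[0,0,0],0],
  [[47.7,59.8,5],[0,0,0],0],
])

```text
t: 0.98
tool_pos: [0.4117, -0.3307, 0.2399]
eef_rot: [3.142, 0.0, -1.344]
contact_force: [0.9, -0.8, 0.1]
width: 0.0883
```

carry_out([
  [[21.5,27,1],[0,0,0],0],
  [[21.5,27,1],[0,0,0],0],
  [[21.5,27,1],[0,0,0],0],
  [[21.5,27,1],[0,0,0],0],
  [[21.5,27,1],[0,0,0],0],
  [[21.5,27,1],[0,0,0],0],
  [[21.5,27,1],[0,0,0],0],
  [[21.5,27,1],[0,0,0],0],
  [[21.5,27,1],[0,0,0],0],
  [[21.5,27,1],[0,0,0],0],
])

```text
t: 1.82
tool_pos: [0.6274, -0.0598, 0.2492]
eef_rot: [3.141, 0.001, -1.34]
contact_force: [0.2, 0.3, 0.3]
width: 0.0876
```

```bash
python3 - <<'E'
from h import *
s=ctrl.sense(); f=viewer.grab_frame('wrist'); cv2.imwrite('pics/w1.png',f)
print(s['tool_pos'],s['eef_rot'],s['joint_vel'].round(3))
np.save('w1.npy',np.r_[s['tool_pos'],s['eef_rot']])
E
```

```text
[ 0.62737889 -0.05975992  0.24918659] [ 3.14124998e+00  7.76145442e-04 -1.33976575e+00] [-0.057 -0.03   0.038 -0.037  0.02  -0.029]
```

View pics/w1.png

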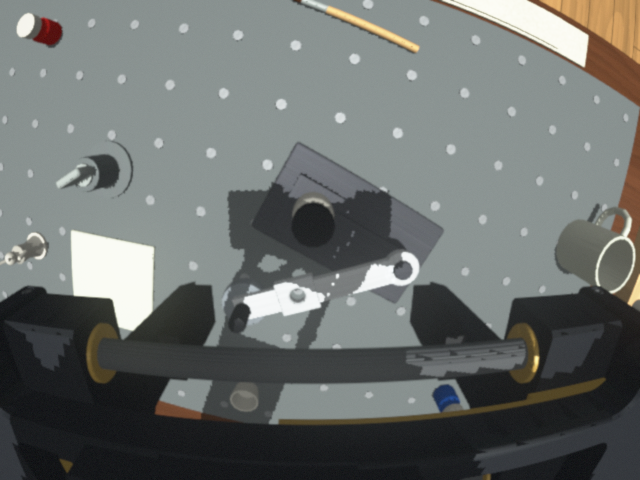

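The wrist view shows the cap at (314,222), the hinge pin at (403,267), the arm hole at (297,296), the knob at (239,317) and the screw wing at about (74,177).

```bash
python3 - <<'E'
from h import *
a=np.load('w1.npy'); st={'tool_pos':a[:3],'eef_rot':a[3:]}
f=cv2.imread('pics/w1.png')
m=(f.max(2)<30).astype(np.uint8); m[:185]=0; m[255:]=0; m[:,:285]=0; m[:,345:]=0
c=max(cv2.findContours(m,0,2)[0],key=cv2.contourArea); e=cv2.minEnclosingCircle(c); print(e,cv2.contourArea(c))
print('cap',onz('wrist',*e[0],.133,st),'top',onz('top',415.2,191.3,.133))
J=onz('wrist',*e[0],.133,st)
for n,p,q,z in [('hinge',(403,267),(453.8,210.5),.08),('hole',(297,296),(415.2,233.5),.075),('knob',(239,315),(395.5,243.3),.111),('wing',(74,177),(305.5,205.8),.094)]:
    print(n,onz('wrist',*p,z,st),onz('top',*q,z))
print(onz('top',300,170+158/4,.094),onz('top',280+125/4,170+130/4,.094))
E
```

```text
((317.0, 205.0), 9.999999747378752e-05) 0.0
cap [ 0.6435646 -0.0599472  0.133    ] top [ 0.62553335 -0.06142781  0.133     ]
hinge [ 0.59357331 -0.16111299  0.08      ] [ 0.59031168 -0.16204997  0.08      ]
hole [ 0.53707801 -0.06518877  0.075     ] [ 0.53774525 -0.06616957  0.075     ]
knob [ 0.52051782 -0.01358835  0.111     ] [ 0.50856748 -0.01163361  0.111     ]
wing [0.61329246 0.18717524 0.094     ] [0.60945018 0.19427216 0.094     ]
[0.60075243 0.20759913 0.094     ] [0.61716693 0.18033525 0.094     ]
```

carry_out([
  [[0.2,0,-4],[0,0,0],0],
  [[0.2,0,-8],[0,0,0],0],
  [[0.2,0,-12],[0,0,0],0],
  [[0.2,0,-14.5],[0,0,0],0],
  [[0.2,0,-16],[0,0,0],0],
  [[0.2,0,-16],[0,0,0],0.3],
  [[0.2,0,-16],[0,0,0],0.5],
  [[0.2,0,-16],[0,0,0],0.7],
  [[0.2,0,-16],[0,0,0],0.8],
  [[0.2,0,-16],[0,0,0],0.8],
])

```text
t: 2.7
tool_pos: [0.6295, -0.0633, 0.0923]
eef_rot: [-3.138, -0.001, -1.344]
contact_force: [-0.2, -0.5, 0.1]
width: 0.0567
```

carry_out([
  [[0,0,0],[0,0,0],0.8],
  [[0,0,0],[0,0,0],0.8],
  [[0,0,0.5],[0,0,0],0.8],
  [[0,0,2],[0,0,0],0.8],
  [[0,0,4],[0,0,0],0.8],
  [[0,0,7],[0,0,0],0.8],
  [[0,0,9],[0,0,0],0.8],
  [[0,0,9],[0,0,0],0.8],
])

```text
t: 3.37
tool_pos: [0.6316, -0.063, 0.186]
eef_rot: [-3.133, -0.003, -1.344]
contact_force: [1.4, -0.1, 0.6]
width: 0.0341
```

```bash
python3 - <<'E'
from h import *
s=ctrl.sense(); f=viewer.grab_frame('wrist'); g=viewer.grab_frame('side')
print(s['tool_pos'],s['width'],s['contact_force'])
cv2.imwrite('pics/w2.png',np.hstack([f[150:400,150:450],g[200:450,270:470]]))
E
```

```text
[ 0.63158658 -0.06298127  0.1860167 ] 0.034121606976422234 [ 1.42223078 -0.09482036  0.64916723]
```

View pics/w2.png

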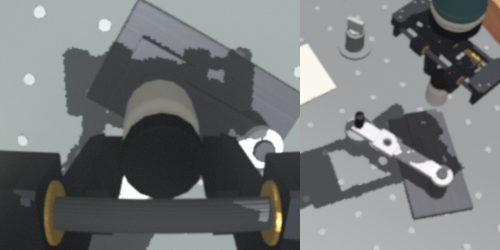

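```bash
python3 - <<'E'
from h import *
c=viewer.camera_info('wrist'); T=np.linalg.inv(np.array(c['tool_from_camera']))
for dy in (-.01,0,.01):
  for z in (.029,-.041):
    p=T@[0,dy,z,1]; v=np.array([p[0],-p[1],-p[2]]); th=np.arctan2(np.hypot(v[0],v[1]),v[2]); u=v[:2]/np.hypot(*v[:2])*th*c['fx']
    rad=.019/np.linalg.norm(v)*c['fx']
    print(dy,z,u+[c['cx'],c['cy']],rad)
E
```

```text
-0.01 0.029 [311.98439771 243.01063595] 33.54239590932913
-0.01 -0.041 [312.03401817 293.71320312] 48.80432675100877
0 0.029 [311.97622232 259.71812119] 33.066956073992465
0 -0.041 [312.02219648 316.47986256] 47.37356376922654
0.01 0.029 [311.96855643 275.92690973] 32.541843419384215
0.01 -0.041 [312.01138548 337.8746942 ] 45.86692658623818
```

```bash
python3 - <<'E'
from h import *
f=cv2.imread('pics/w2.png'); a=cv2.resize(f[0:130,380:500],None,fx=4,fy=4,interpolation=cv2.INTER_CUBIC); b=cv2.resize(f[70:220,90:240],(520,520))
cv2.imwrite('pics/w3.png',np.clip(np.hstack([a,b[:, :310][:520]])*2.2,0,255).astype(np.uint8))
c=viewer.camera_info('side'); V=np.array(c['view'])
for z in (.12,.227):
  p=V@[.6316,-.063,z,1]; print(z,((c['cx']+c['fx']*p[0]/-p[2])-270-80)*4,((c['cy']-c['fy']*p[1]/-p[2])-200)*4)
E
```

```text
0.12 214.22552929345147 427.34535419959593
0.227 248.72369147017207 290.23899794644785
```

View pics/w3.png

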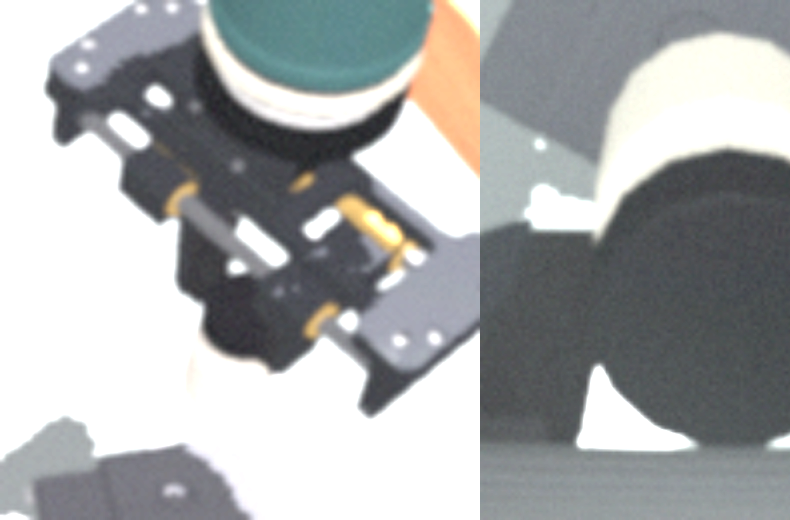

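The jar is held by the cap and hangs upright, clear of the tongue. Next I carry it to the tile.

carry_out([
  [[-1,1.3,0],[0,0,0],0.8],
  [[-3,4,0],[0,0,0],0.8],
  [[-5.2,7,0],[0,0,0],0.8],
  [[-7.5,10,0],[0,0,0],0.8],
  [[-10,13.4,0],[0,0,0],0.8],
  [[-12.3,16.5,-1],[0,0,0],0.8],
  [[-14.5,19.5,-3],[0,0,0],0.8],
  [[-16.2,21.8,-5],[0,0,0],0.8],
  [[-17.2,23.1,-7],[0,0,0],0.8],
  [[-17.7,23.8,-9],[0,0,0],0.8],
])

```text
t: 4.3
tool_pos: [0.4463, 0.1767, 0.0867]
eef_rot: [3.137, 0.0, -1.342]
contact_force: [0.5, 0.3, -1.6]
width: 0.0339
```

carry_out([
  [[0,0,-1.5],[0,0,0],0.8],
  [[0,0,-3],[0,0,0],0.8],
  [[0,0,-4],[0,0,0],0.8],
  [[0,0,-4.5],[0,0,0],0.8],
  [[0,0,-4.5],[0,0,0],0.8],
  [[0,0,-4.5],[0,0,0],0.8],
])

```text
t: 4.8
tool_pos: [0.4504, 0.1752, 0.0443]
eef_rot: [3.14, -0.0, -1.344]
contact_force: [-0.3, 0.7, -0.7]
width: 0.0342
```

carry_out([
  [[0,0,-0.1],[0,0,0],0.8],
  [[0,0,-0.2],[0,0,0],0.8],
  [[0,0,-0.3],[0,0,0],0.8],
  [[0,0,-0.4],[0,0,0],0.8],
  [[0,0,-0.4],[0,0,0],0.8],
])

```text
t: 5.22
tool_pos: [0.4525, 0.1757, 0.0424]
eef_rot: [-3.139, 0.0, -1.344]
contact_force: [-2.0, 0.5, 6.5]
width: 0.0339
```

carry_out([
  [[0,0,-0.1],[0,0,0],0.8],
  [[0,0,-0.2],[0,0,0],0.8],
  [[0,0,-0.2],[0,0,0],0.8],
])

```text
t: 5.47
tool_pos: [0.4539, 0.1761, 0.0424]
eef_rot: [-3.137, 0.0, -1.344]
contact_force: [-3.7, -1.3, 16.9]
width: 0.0343
```

carry_out([
  [[0,0,0.2],[0,0,0],0.8],
  [[0,0,0.4],[0,0,0],0.8],
  [[0,0,0.4],[0,0,0],0.55],
  [[0,0,0.4],[0,0,0],0.3],
  [[0,0,0.4],[0,0,0],0.1],
  [[0,0,0.4],[0,0,0],0],
  [[0,0,0.4],[0,0,0],0],
  [[0,0,0.4],[0,0,0],0],
  [[0,0,0.4],[0,0,0],0],
  [[0,0,0.4],[0,0,0],0],
])

```text
t: 6.3
tool_pos: [0.451, 0.1753, 0.0428]
eef_rot: [3.141, 0.0, -1.344]
contact_force: [0.4, -0.3, 0.0]
width: 0.084
```

carry_out([
  [[0,0,2],[0,0,0],0],
  [[0,0,5],[0,0,0],0],
  [[0,0,9],[0,0,0],0],
  [[0,0,13],[0,0,0],0],
  [[0,0,17],[0,0,0],0],
  [[0,0,17],[0,0,0],0],
])

```text
t: 6.8
tool_pos: [0.4564, 0.1771, 0.2225]
eef_rot: [-3.126, 0.001, -1.344]
contact_force: [0.8, 0.4, 1.8]
width: 0.0879
```

```bash
python3 - <<'E'
from h import *
s=ctrl.sense(); print(s['tool_pos'],s['joint_pos'].round(2),s['width'])
f=viewer.grab_frame('wrist'); cv2.imwrite('pics/w4.png',f); np.save('w4.npy',np.r_[s['tool_pos'],s['eef_rot']])
E
```

```text
[0.45638537 0.17712653 0.22246798] [ 0.32 -0.11  1.99  0.    1.25  1.66] 0.08793751751034178
```

View pics/w4.png

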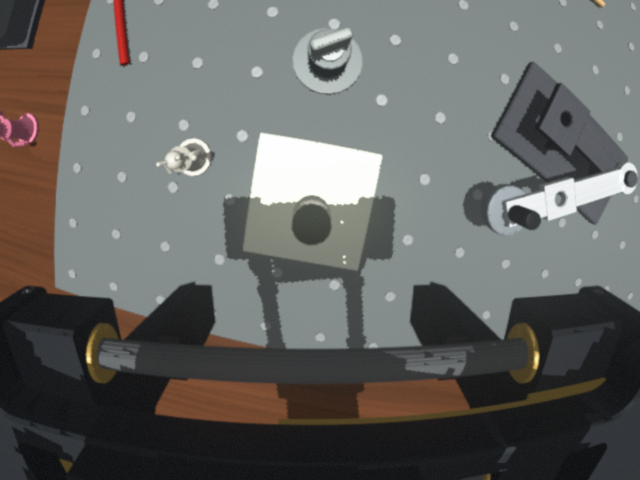

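The jar stands upright on the tile with its cap at (312,221). The free foot hole is at (567,119), the arm hole at (560,198), the hinge at (630,179), the knob top at about (523,216) and the screw wing at (331,40).

```bash
python3 - <<'E'
from h import *
a=np.load('w4.npy'); st={'tool_pos':a[:3],'eef_rot':a[3:]}
w=lambda u,v,z: onz('wrist',u,v,z,st).round(4)
print('jar',w(312,221,.079),'foothole',w(567,119,.063),'hinge',w(630,179,.078),'hole',w(560,198,.075),'knobtop',w(527,218,.111))
print('wing ends',w(310,46,.094),w(352,34,.094),'fig',w(203,157,.005))
g=viewer.grab_frame('top'); cv2.imwrite('pics/top1.png',g)
cv2.imwrite('pics/ct1.png',cv2.resize(g[175:265,380:480],None,fx=6,fy=6,interpolation=cv2.INTER_CUBIC))
E
```

```text
jar [0.4551 0.177  0.079 ] foothole [ 0.6223 -0.0581  0.063 ] hinge [ 0.5903 -0.1638  0.078 ] hole [ 0.5383 -0.0647  0.075 ] knobtop [ 0.5092 -0.0053  0.111 ]
wing ends [0.5994 0.212  0.094 ] [0.618  0.1814 0.094 ] fig [0.4827 0.3038 0.005 ]
```

View pics/ct1.png

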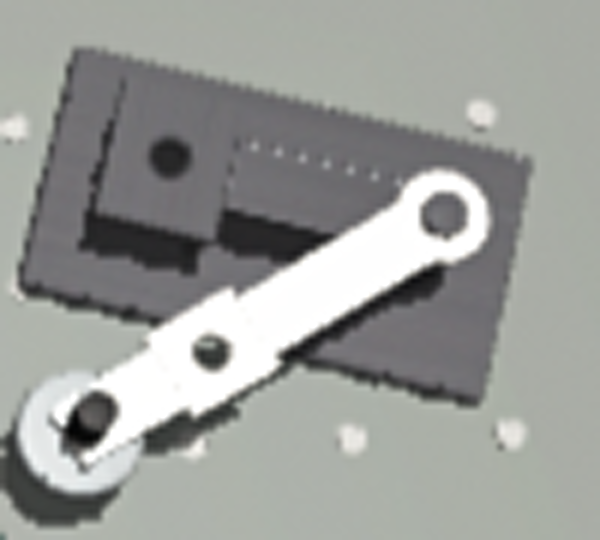

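The foot hole is at crop (171,157), the arm hole at (211,351) and the hinge at (443,214).

```bash
python3 - <<'E'
from h import *
q=lambda x,y,z: onz('top',380+(x+.5)/6-.5,175+(y+.5)/6-.5,z)[:2]
F=(q(171,157,.063)+[.6223,-.0581])/2; H=(q(443,214,.078)+[.5903,-.1638])/2; A=(q(211,351,.075)+[.5383,-.0647])/2;K=q(98,410,.111)
print('top',q(171,157,.063),q(443,214,.078),q(211,351,.075),K)
f,a=F-H,A-H; print(np.linalg.norm(f),np.linalg.norm(a),np.arctan2(f[1],f[0]),np.arctan2(a[1],a[0]))
print('knob',H+a/np.linalg.norm(a)*.17,'goal',H+f/np.linalg.norm(f)*.17, 'F',F,'H',H)
E
```

```text
top [ 0.62279852 -0.0570421 ] [ 0.59146934 -0.1617556 ] [ 0.53879797 -0.06516533] [ 0.50943859 -0.01265352]
0.10986858543980277 0.11096258047156655 1.2784453924292074 2.061959252821195
knob [ 0.51070389 -0.01287436] goal [6.39879384e-01 8.92720104e-06] F [ 0.62254926 -0.05757105] H [ 0.59088467 -0.1627778 ]
```

carry_out([
  [[0.5,-2,0],[0,0,0.12],0],
  [[1,-4,0],[0,0,0.24],0],
  [[1.5,-6,0],[0,0,0.36],0],
  [[2,-8,0],[0,0,0.48],0],
  [[2.5,-10,0],[0,0,0.6],0],
  [[3,-12,0],[0,0,0.72],0],
  [[3.5,-14,0],[0,0,0.84],0],
  [[4.2,-16,0],[0,0,0.96],0],
  [[5,-18,0],[0,0,1.08],0],
  [[5.4,-19,-1],[0,0,1.2],0],
])

```text
t: 7.73
tool_pos: [0.5055, -0.0167, 0.2021]
eef_rot: [3.141, 0.0, -0.139]
contact_force: [-0.5, 0.3, 0.2]
width: 0.0881
```

carry_out([
  [[0,0,-1],[0,0,0.12],0],
  [[0,0,-2],[0,0,0.24],0],
  [[0,0,-3],[0,0,0.36],0],
  [[0,0,-4],[0,0,0.48],0],
  [[0,0,-5],[0,0,0.6],0],
  [[0,0,-5],[0,0,0.64],0],
  [[0,0,-5],[0,0,0.64],0],
  [[0,0,-5],[0,0,0.64],0],
])

```text
t: 8.4
tool_pos: [0.5036, -0.0146, 0.1509]
eef_rot: [-3.14, 0.003, 0.495]
contact_force: [0.4, -0.6, 1.0]
width: 0.0881
```

carry_out([
  [[0.7,0.2,-1],[0,0,0],0.2],
  [[0.7,0.2,-3],[0,0,0],0.3],
  [[0.7,0.2,-5],[0,0,0],0.3],
  [[0.7,0.2,-6.2],[0,0,0],0.3],
  [[0.7,0.2,-6.9],[0,0,0],0.3],
  [[0.7,0.2,-6.9],[0,0,0],0.5],
  [[0.7,0.2,-6.9],[0,0,0],0.7],
  [[0.7,0.2,-6.9],[0,0,0],0.9],
  [[0.7,0.2,-6.9],[0,0,0],0.9],
  [[0.7,0.2,-6.9],[0,0,0],0.9],
])

```text
t: 9.23
tool_pos: [0.513, -0.0127, 0.085]
eef_rot: [3.14, -0.002, 0.496]
contact_force: [0.4, 0.2, -0.0]
width: 0.0302
```

carry_out([
  [[0,0,0],[0,0,0],0.9],
  [[0,0,0],[0,0,0],0.9],
  [[0,0,0],[0,0,0],0.9],
])

```text
t: 9.48
tool_pos: [0.5131, -0.0126, 0.0853]
eef_rot: [3.141, -0.002, 0.496]
contact_force: [-0.5, 0.1, 5.7]
width: 0.0108
```

```bash
python3 - <<'E'
from h import *
s=ctrl.sense(); print(s['tool_pos'],s['width'],s['contact_force'],s['wrist_torque'])
f=viewer.grab_frame('wrist'); cv2.imwrite('pics/w5.png',np.clip(cv2.resize(f[150:450,150:480],None,fx=1.8,fy=1.8)*1.6,0,255))
E
```

```text
[ 0.51305802 -0.01262491  0.08531556] 0.010812378735250998 [-0.49396174  0.11766295  5.70315872] [-0.01751141  0.07214792  0.01892907][ WARN:0@2.175] global loadsave.cpp:1063 imwrite_ Unsupported depth image for selected encoder is fallbacked to CV_8U.
```

View pics/w5.png

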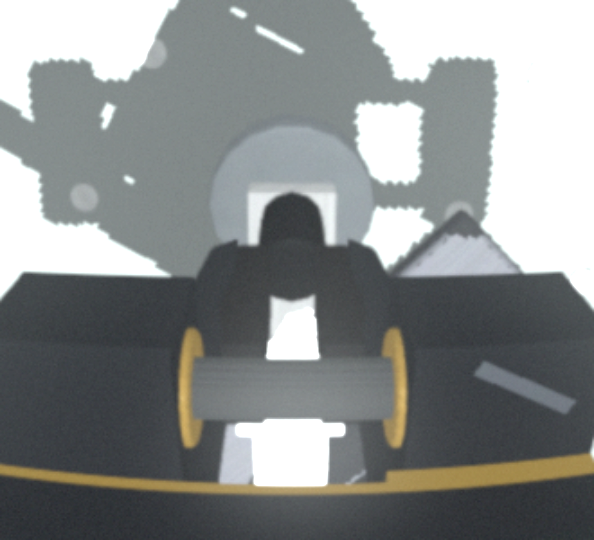

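carry_out([
  [[0,0,0],[0,0,0],0.9],
  [[0,0,0],[0,0,0],0.9],
])

```text
t: 9.7
tool_pos: [0.5132, -0.0127, 0.0854]
eef_rot: [3.14, -0.002, 0.496]
contact_force: [-0.8, 0.8, 5.4]
width: 0.009
```

The width ran on to the target, so the knob is not squarely between the pads. It sits outward of them in the picture, at about (290,260). I'll reopen, shift outward and grip again.

carry_out([
  [[0,0,0],[0,0,0],0.4],
  [[0,0,0],[0,0,0],0.4],
  [[0,0,0],[0,0,0],0.4],
  [[0,0,0],[0,0,0],0.4],
  [[-0.2,0.3,0],[0,0,0],0.4],
  [[-0.4,0.6,0],[0,0,0],0.4],
  [[-0.4,0.6,0],[0,0,0],0.5],
  [[-0.4,0.6,0],[0,0,0],0.6],
  [[-0.4,0.6,0],[0,0,0],0.7],
  [[-0.4,0.6,0],[0,0,0],0.7],
])

```text
t: 10.53
tool_pos: [0.5067, -0.0064, 0.083]
eef_rot: [-3.14, 0.002, 0.496]
contact_force: [-1.1, -0.6, -0.2]
width: 0.0275
```

```bash
python3 - <<'E'
from h import *
s=ctrl.sense(); print(s['tool_pos'],s['width'],s['contact_force'])
f=viewer.grab_frame('wrist'); g=viewer.grab_frame('side')
a=cv2.resize(f[200:400,200:430],(460,400)); b=cv2.resize(g[250:400,270:400],(346,400),interpolation=cv2.INTER_CUBIC)[:, :340]
cv2.imwrite('pics/w6.png',np.uint8(np.clip(np.hstack([a,b])*1.5,0,255)))
E
```

```text
[ 0.50674295 -0.00643809  0.08295427] 0.02749937273697029 [-1.07951252 -0.55240555 -0.2055524 ]
```

View pics/w6.png

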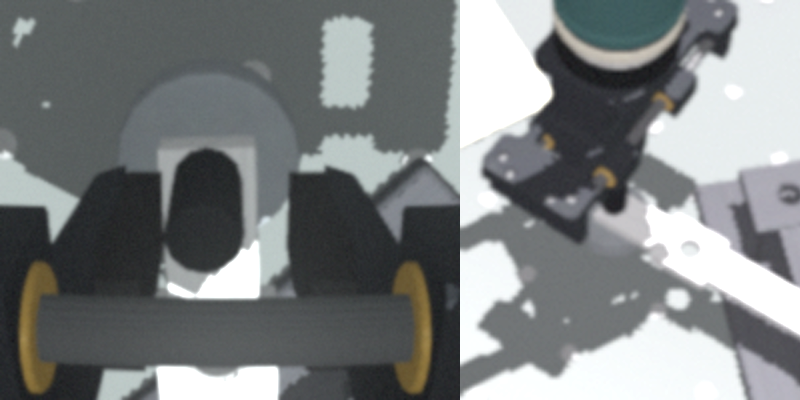

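The knob now stands between the open fingers: its top is at (204,235) in the left crop, with the finger faces at x 160 and 290.

carry_out([
  [[0.1,-0.2,0],[0,0,0],0.75],
  [[0.1,-0.2,0],[0,0,0],0.8],
  [[0.1,-0.2,0],[0,0,0],0.8],
  [[0.1,-0.2,0],[0,0,0],0.8],
  [[0.1,-0.2,0],[0,0,0],0.8],
])

```text
t: 11.05
tool_pos: [0.5091, -0.0088, 0.0838]
eef_rot: [3.141, 0.0, 0.496]
contact_force: [-0.7, -0.6, -0.6]
width: 0.0179
```

carry_out([
  [[0,0,0],[0,0,0],0.9],
  [[0,0,0],[0,0,0],0.9],
  [[0,0,0],[0,0,0],0.9],
  [[0,0,0],[0,0,0],0.9],
])

```text
t: 11.38
tool_pos: [0.5106, -0.0086, 0.0853]
eef_rot: [3.14, -0.003, 0.496]
contact_force: [0.1, 0.4, 5.7]
width: 0.0084
```

carry_out([
  [[0.75,0.4,0],[0,0,-0.05],0.9],
  [[1.54,0.73,0],[0,0,-0.1],0.9],
  [[2.33,1.02,0],[0,0,-0.15],0.9],
  [[3.14,1.29,0],[0,0,-0.2],0.9],
  [[3.14,1.29,0],[0,0,-0.2],0.9],
])

```text
t: 11.8
tool_pos: [0.5432, 0.0046, 0.0853]
eef_rot: [3.14, -0.004, 0.295]
contact_force: [1.5, -0.4, 8.9]
width: 0.009
```

```bash
python3 - <<'E'
from h import *
s=ctrl.sense(); print(s['tool_pos'],s['width'],s['contact_force'])
f=viewer.grab_frame('wrist'); g=viewer.grab_frame('side')
a=cv2.resize(f[200:400,200:430],(460,400)); b=cv2.resize(g[250:400,290:420],(346,400),interpolation=cv2.INTER_CUBIC)[:, :340]
cv2.imwrite('pics/w7.png',np.uint8(np.clip(np.hstack([a,b])*1.5,0,255)))
E
```

```text
[0.54319142 0.00456932 0.0852749 ] 0.009031224136195518 [ 1.50701321 -0.44467242  8.89183346]
```

View pics/w7.png

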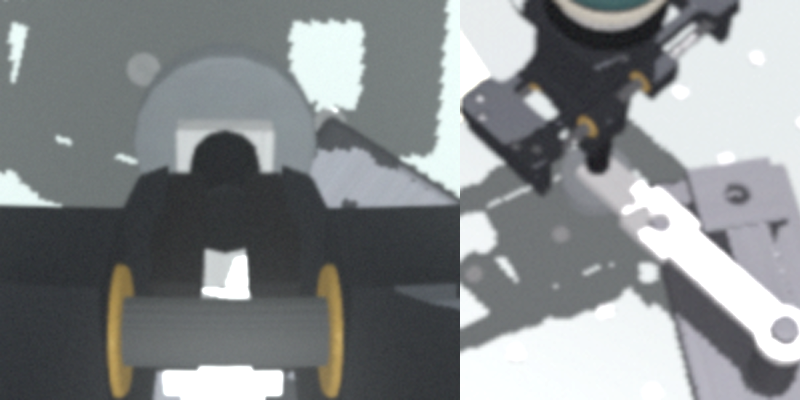

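The arm follows the gripper: in the side crop its hole has come closer to the tongue. I'll continue the arc.

carry_out([
  [[0.8,0.2,0],[0,0,-0.05],0.9],
  [[1.62,0.37,0],[0,0,-0.1],0.9],
  [[3.25,0.59,0],[0,0,-0.19],0.9],
  [[4.91,0.66,0],[0,0,-0.285],0.9],
  [[6.56,0.57,0],[0,0,-0.38],0.9],
  [[8.19,0.32,0],[0,0,-0.475],0.9],
  [[9.0,0.13,0],[0,0,-0.52],0.9],
  [[9.79,-0.08,0],[0,0,-0.57],0.9],
  [[9.79,-0.08,0],[0,0,-0.57],0.9],
  [[9.79,-0.08,0],[0,0,-0.57],0.9],
])

```text
t: 12.73
tool_pos: [0.6402, 0.004, 0.0853]
eef_rot: [-3.14, -0.003, -0.273]
contact_force: [1.2, 2.4, 6.7]
width: 0.0089
```

```bash
python3 - <<'E'
from h import *
s=ctrl.sense(); print(s['tool_pos'],s['width'],s['contact_force'])
f=viewer.grab_frame('wrist'); cv2.imwrite('pics/w8.png',f)
g=viewer.grab_frame('top'); cv2.imwrite('pics/top2.png',g)
p=s['tool_pos'][:2]-[.5909,-.1628]; print(np.arctan2(p[1],p[0]),np.hypot(*p))
E
```

```text
[0.64018279 0.0039572  0.08534888] 0.00889775052627462 [1.18626619 2.42907049 6.65691897]
1.2834397765692256 0.17388719605798347
```

carry_out([
  [[0,0,0],[0,0,0],0.8],
  [[0,0,0],[0,0,0],0.7],
  [[0,0,0],[0,0,0],0.5],
  [[0,0,0],[0,0,0],0.4],
  [[0,0,0],[0,0,0],0.4],
  [[0,0,3],[0,0,0],0.4],
  [[0,0,7],[0,0,0],0.3],
  [[0,0,11],[0,0,0],0],
  [[0,0,14],[0,0,0],0],
  [[0,0,14],[0,0,0],0],
])

```text
t: 13.67
tool_pos: [0.642, 0.0032, 0.2323]
eef_rot: [-3.139, -0.012, -0.272]
contact_force: [1.3, 0.4, 0.3]
width: 0.0734
```

carry_out([
  [[-0.7,4,0],[0,0,0.12],0],
  [[-1.2,7,0],[0,0,0.24],0],
  [[-1.6,10,0],[0,0,0.36],0],
  [[-2,13,0],[0,0,0.48],0],
  [[-2.4,16,0],[0,0,0.6],0],
  [[-2.8,18,0],[0,0,0.72],0],
  [[-3.1,19,0],[0,0,0.82],0],
  [[-3.1,19.2,0],[0,0,0.82],0],
  [[-3.1,19.2,0],[0,0,0.82],0],
])

```text
t: 14.42
tool_pos: [0.6063, 0.1957, 0.2227]
eef_rot: [-3.141, 0.002, 0.546]
contact_force: [-0.1, -0.2, -0.6]
width: 0.088
```

```bash
python3 - <<'E'
from h import *
s=ctrl.sense(); print(s['tool_pos'],s['eef_rot'],s['width'])
g=viewer.grab_frame('top'); cv2.imwrite('pics/top3.png',g)
f=viewer.grab_frame('wrist'); cv2.imwrite('pics/w9.png',f); np.save('w9.npy',np.r_[s['tool_pos'],s['eef_rot']])
a=cv2.resize(g[180:230,380:480],(600,300),interpolation=cv2.INTER_CUBIC)
b=np.zeros((300,800,3),np.uint8); b[:,:600]=a
cv2.imwrite('pics/v11.png',np.vstack([a,cv2.resize(f[80:360,150:550],(600,300) if 0 else (428,300)).copy() if 0 else np.hstack([cv2.resize(f[80:360,150:550],(428,300)),np.zeros((300,172,3),np.uint8)])]))
E
```

```text
[0.60632835 0.1956601  0.22267658] [-3.14145333e+00  1.96529621e-03  5.45688899e-01] 0.08798773310507244
```

View pics/v11.png

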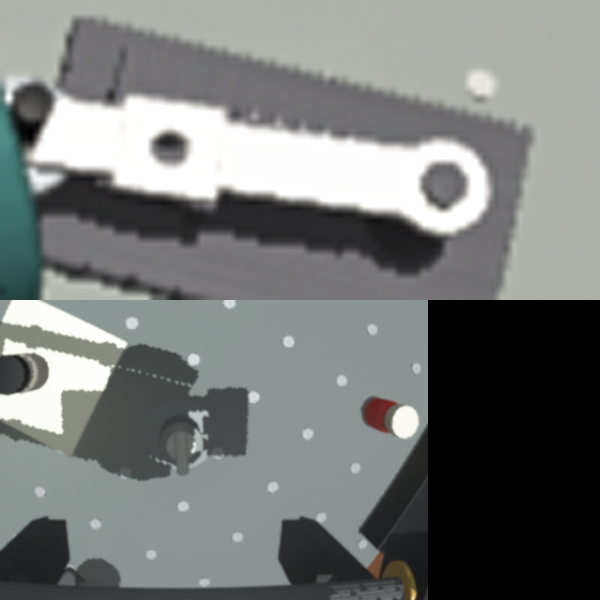

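The top crop shows the arm over the tongue, with the arm hole at (170,147) and the hinge at (443,184). In the wrist crop the screw wing is at (180,430–475), in line with the tool's y, and the jar is still standing.

```bash
python3 - <<'E'
from h import *
from scipy import ndimage as nd
g=cv2.imread('pics/top3.png'); o=cv2.imread('pics/top1.png')
def blob(im,u,v,r=6):
    c=cv2.cvtColor(im,cv2.COLOR_BGR2GRAY)[v-r:v+r+1,u-r:u+r+1].astype(float); return c
print(blob(g,408,204).astype(int)); print(blob(o,408,201,5).astype(int))
A=onz('top',407.9,204.1,.075); H=onz('top',453.4,210.25,.078); F=onz('top',408.08,200.75,.063)
print('armhole',A,'H',H,'F',F, 'angle err',np.arctan2(*(A-H)[1::-1])-np.arctan2(*(F-H)[1::-1]))
a=np.load('w9.npy'); st={'tool_pos':a[:3],'eef_rot':a[3:]}
f=cv2.imread('pics/w9.png'); print(cv2.cvtColor(f,cv2.COLOR_BGR2GRAY)[196:250:3,300:340:2])
for v in (205,215,225,240): print(v,onz('wrist',318.5,v,.094,st))
E
```

```text
[[255 255 255 255 255 255 255 255 255 255 255 255 249]
 [255 255 255 255 255 255 255 255 255 255 255 255 255]
 [255 254 255 255 255 255 255 255 255 255 255 255 255]
 [255 255 255 255 253 233 217 245 255 255 255 255 255]
 [255 255 255 246 172 100  88 120 194 253 255 255 255]
 [255 255 255 155  64  40  41  56 100 194 255 255 255]
 [255 255 255 143  85  69  65  75 103 197 255 255 255]
 [255 255 255 164 113 111 107 108 121 210 255 255 255]
 [255 255 255 234 147 120 118 115 147 241 255 255 255]
 [255 255 255 255 238 204 189 193 233 255 255 255 255]
 [255 255 255 255 255 255 255 255 255 255 255 255 255]
 [255 255 255 255 255 255 255 255 255 255 255 255 255]
 [255 255 255 255 255 255 255 255 255 255 255 255 255]]
[[113 113 114 114 112 111 113 113 113 111 112]
 [114 114 113 107  97  96 100 110 113 112 111]
 [114 113  97  77  55  54  65  90 106 114 111]
 [115 109  68  40  35  34  35  52  76 112 112]
 [114 100  52  40  40  40  37  33  60 111 112]
 [113  98  50  38  40  40  39  37  60 105 112]
 [115 105  67  42  40  40  40  46  74 106 113]
 [115 115  91  55  42  42  47  64  95 110 113]
 [116 11
[... 1276 characters left out ...]
95  79  73  72 103 160
  180 179]
 [ 73 109 157 113 125  98  79  80  97 100 101 103  96  98 127 136 174 176
  170 152]
 [ 74  73  74  75  80 141 165 133  97 102 102 105  98 135 170 167 157 150
  146 145]
 [ 73  74  74  73  87 138 151 140  95 103 101 104 101 113 142 148 145 146
  146 147]
 [ 75  74  77  74  90 143 147 137 104 101 102 101 103 129 147 146 146 146
  146 146]
 [ 81  81  82 109 131 145 146 147 143 136 133 140 144 146 147 145 146 145
  146 146]
 [143 146 146 146 146 145 146 144 145 147 146 146 147 147 148 147 147 149
  145 145]]
205 [0.60125926 0.21059289 0.094     ]
215 [0.60567322 0.20339515 0.094     ]
225 [0.61014044 0.19611541 0.094     ]
240 [0.61695771 0.1850153  0.094     ]
```

```bash
python3 - <<'E'
from h import *
g=cv2.cvtColor(cv2.imread('pics/top2.png'),cv2.COLOR_BGR2GRAY); print(g[192:212,398:420])
f=cv2.cvtColor(cv2.imread('pics/w8.png'),cv2.COLOR_BGR2GRAY); print(f[255:345:5,255:370:5])
E
```

```text
[[134 131 127 125 115  82  90  93  92  90  87  82  84  86  86  86  87  88
   95 116 140 178]
 [143 140 138 135 126  84  87  90  84  77  78  80  83  85  85  84  88 114
  157 203 231 245]
 [150 148 147 144 136  89  74  78  74  75  78  79  82  83  88 111 146 202
  243 245 242 245]
 [155 152 150 147 136  90  64  69  73  75  77  77  83 108 146 195 239 240
  236 236 216 237]
 [157 150 144 138 128  87  60  70  73  74  76  82 115 187 234 230 230 198
  122 111 106 127]
 [151 144 139 132 122  85  60  69  72  76 103 137 184 231 225 165 133 101
   86  86  88  96]
 [152 145 140 133 124  85  60  68  74 107 175 221 219 213 158  94  84  84
   88  91  93  93]
 [147 144 141 136 127  85  60  72 102 168 212 212 154 103  86  79  84  85
   91  93  93  93]
 [141 138 135 134 127  85  67 109 162 202 180 145  87  76  79  81  84  86
   90  92  93  94]
 [136 135 132 130 124  86 104 176 192 166 112  83  76  79  81  82  85  86
   90  94  93  94]
 [128 127 127 126 120  97 158 195 140  82  73  74  77  80  81  82  84  86
   91  92  93  95]
 [122 122 122 119 114  95 160 179 103  65  71  76  77  81  81  82  83  86
   
[... 1807 characters left out ...]
 25  27  24  30  26]
 [ 25  21  22  25  23  23  20  21  23  22  24  26  23  25  24  27  24  24
   24  24  23  27  26]
 [ 24  26  21  26  23  18  19  23  22  22  25  23  21  25  25  25  26  22
   21  23  24  25  25]
 [ 20  24  23  23  24  22  23  23  20  25  23  23  26  30  26  22  24  26
   23  28  29  29  24]
 [ 24  23  24  22  25  24  20  25  25  26  97  83 101 105  25  20  25  25
   25  22  22  26  20]
 [ 25  23  22  26  24  22  20  21  22  29 105 105 106 102  27  23  22  22
   25  24  24  24  25]
 [ 28  58  32  24  25  24  25  24  23  32 103 103 106 102  26  28  25  25
   23  25  29  43  61]
 [ 37  60  45  26  21  26  25  28  26  35 102 102 104 105  28  28  28  25
   27  25  27  54  62]]
```

carry_out([
  [[0.3,-3,0],[0,0,-0.12],0],
  [[0.6,-6,0],[0,0,-0.24],0],
  [[0.9,-9,0],[0,0,-0.36],0],
  [[1.1,-12,0],[0,0,-0.48],0],
  [[1.3,-15,0],[0,0,-0.6],0],
  [[1.5,-18,0],[0,0,-0.7],0],
  [[1.5,-19.1,-2],[0,0,-0.74],0],
  [[1.5,-19.1,-5],[0,0,-0.74],0.2],
  [[1.5,-19.1,-6],[0,0,-0.74],0.3],
  [[1.5,-19.1,-6],[0,0,-0.74],0.3],
])

```text
t: 15.35
tool_pos: [0.6192, 0.0032, 0.1597]
eef_rot: [3.14, 0.008, -0.197]
contact_force: [-0.8, 0.1, -0.5]
width: 0.0702
```

```bash
python3 - <<'E'
from h import *
s=ctrl.sense(); f=viewer.grab_frame('wrist'); cv2.imwrite('pics/w10.png',f); print(s['tool_pos'],s['eef_rot'],s['width'])
print('knob top3',onz('top',380+33.5/6-.5,180+103.5/6-.5,.111))
m=cv2.cvtColor(f,cv2.COLOR_BGR2GRAY)
cv2.imwrite('pics/v12.png',np.uint8(np.clip(cv2.resize(f[60:420,60:580],(780,540))*1.4,0,255)))
E
```

```text
[0.61920001 0.00315164 0.15974316] [ 3.14023046  0.00764158 -0.19660694] 0.07022832660150907
knob top3 [0.62095833 0.00584069 0.111     ]
```

carry_out([
  [[0.2,0.2,-2],[0,0,0],0.4],
  [[0.2,0.2,-4],[0,0,0],0.4],
  [[0.2,0.2,-6],[0,0,0],0.5],
  [[0.2,0.2,-7.4],[0,0,0],0.5],
  [[0.2,0.2,-7.4],[0,0,0],0.6],
  [[0.2,0.2,-7.4],[0,0,0],0.7],
  [[0.2,0.2,-7.4],[0,0,0],0.7],
  [[0.2,0.2,-7.4],[0,0,0],0.7],
  [[0.2,0.2,-7.4],[0,0,0],0.8],
  [[0.2,0.2,-7.4],[0,0,0],0.8],
])

```text
t: 16.23
tool_pos: [0.6252, 0.0064, 0.0912]
eef_rot: [-3.141, -0.002, -0.194]
contact_force: [-0.1, -0.3, -0.2]
width: 0.0179
```

```bash
cat >> h.py <<'E'
def knobcol():
    s=ctrl.sense(); f=cv2.cvtColor(viewer.grab_frame('wrist'),cv2.COLOR_BGR2GRAY)
    print(s['tool_pos'].round(4),s['eef_rot'].round(3),s['width'].round(4),s['contact_force'].round(1))
    for r in (270,275,280,285): print(r,''.join('#' if v<40 else '.' for v in f[r,230:400:2]))
E
python3 -c "
from h import *; knobcol()"
```

```text
Traceback (most recent call last):
  File "h.py", line 23, in knobcol
    print(s['tool_pos'].round(4),s['eef_rot'].round(3),s['width'].round(4),s['contact_force'].round(1))
                                                       ^^^^^^^^^^^^^^^^
AttributeError: 'float' object has no attribute 'round'
```

```bash
sed -i "s/s\['width'\].round(4)/round(s['width'],4)/" h.py; python3 -c "
from h import *; knobcol()"
```

```text
[0.625  0.0064 0.0909] [-3.141e+00 -2.000e-03 -1.940e-01] 0.0176 [ 0.4 -0.1  0.4]
270 .............#..................##############.......................................
275 ...............................################......................................
280 .............##...............#################......................................
285 ................######........#################............#.###.....................
```

carry_out([
  [[0.4,-0.1,-0.5],[0,0,-0.03],0.8],
  [[0.8,-0.2,-0.5],[0,0,-0.05],0.8],
  [[1.2,-0.3,-0.5],[0,0,-0.07],0.8],
  [[1.55,-0.45,-0.5],[0,0,-0.09],0.8],
  [[1.55,-0.45,-0.5],[0,0,-0.09],0.8],
  [[1.55,-0.45,-0.5],[0,0,-0.09],0.8],
  [[1.55,-0.45,-0.5],[0,0,-0.09],0.8],
])

```text
t: 16.92
tool_pos: [0.6406, 0.0021, 0.0854]
eef_rot: [-3.141, -0.001, -0.284]
contact_force: [0.7, 1.2, 3.8]
width: 0.0173
```

```bash
python3 -c "
from h import *; knobcol()"
```

```text
[0.6406 0.0021 0.0854] [-3.141e+00 -1.000e-03 -2.840e-01] 0.0173 [0.7 1.2 3.8]
270 ........................##############...............................................
275 .......................################..............................................
280 ......................#################..............................................
285 ........#..........####################..............###########.....................
```

```bash
python3 - <<'E'
from h import *
st={'tool_pos':np.array([.50674,-.00644,.08295]),'eef_rot':np.array([-3.14,.002,.496])}
Rm=R.from_euler('xyz',st['eef_rot']).as_matrix()
for u,v,z in [(302,317.5,.111),(302.5,275,.075)]:
    p=onz('wrist',u,v,z,st); print(p, Rm.T@(p-st['tool_pos']))
st={'tool_pos':np.array([.6406,.0021,.0854]),'eef_rot':np.array([-3.141,-.001,-.284])}
Rm=R.from_euler('xyz',st['eef_rot']).as_matrix()
f=cv2.cvtColor(viewer.grab_frame('wrist'),cv2.COLOR_BGR2GRAY)
for r in range(240,350,5): print(r,''.join('#' if v<32 else ('+' if v>90 else '.') for v in f[r,220:410:2]))
for u,v,z in [(292,268,.075)]:
    p=onz('wrist',u,v,z,st); print(p, Rm.T@(p-st['tool_pos']))
E
```

```text
[ 0.50478629 -0.01497158  0.111     ] [-0.00583464  0.00652901 -0.02804882]
[ 0.5013149  -0.00991284  0.075     ] [-0.00640819  0.00048516  0.00796207]
240 ..................................................................+++++++++++++++..............
245 ..................................................................+++++++++++++++..............
250 ..................................................................+++++++++++++++..............
255 ..................................................................+++++++++++++++..............
260 +.......................................+++++++................................................
265 ........................++++++.#########..++++++...............................................
270 ........................++++.#############..++++...............................................
275 ........................+++.################.+++...............................................
280 +++.....................++.#################.+++...............................................
285 ++++.....................###################
[... 624 characters left out ...]
###########################
320 ####################################...++++++++++.......#######################################
325 ####################################.++++++++++++........######################################
330 ####################################.+++++++++++++.......######################################
335 ########......#####################.++++++++++++++.......#######################.....##########
340 ########......#####################..++++++++++++++++++..######################.......#########
345 #######........#############.######.+++++++++++++++++++...#####..#############........####.....
[0.62982411 0.00786321 0.075     ] [-0.01196946 -0.00250682  0.01038952]
```

```bash
python3 - <<'E'
from h import *
st=ctrl.sense()
for p in [(290,299,.111),(291,280,.075)]: print(onz('wrist',*p,st))
# apparent finger tip range from w1: inner edges
c=viewer.camera_info('wrist'); T=np.linalg.inv(np.array(c['tool_from_camera']))
for y in (-.009,0):
 for z in (-.036,-.028,-.02,0):
  p=T@[.044,y,z,1]; v=np.array([p[0],-p[1],-p[2]]); th=np.arctan2(np.hypot(v[0],v[1]),v[2]); u=v[:2]/np.hypot(*v[:2])*th*c['fx']; print(y,z,u+[c['cx'],c['cy']])
E
```

```text
[0.63008615 0.00646425 0.111     ]
[0.62705473 0.0015144  0.075     ]
-0.009 -0.036 [421.67706522 291.22868974]
-0.009 -0.028 [416.73942558 283.8690644 ]
-0.009 -0.02 [412.1936762  277.13099435]
-0.009 0 [402.28735413 262.56877584]
0 -0.036 [419.36295603 310.59733502]
0 -0.028 [414.69102842 302.57065587]
0 -0.02 [410.37235812 295.19287593]
0 0 [400.90457505 279.15640576]
```

The pictures and the contact heights now agree. The fingers really end about 26 mm short of the reported TCP: the tip pixels fit z_tool ≈ -0.025, and the fingers rode on the knob's 111 mm top at TCP 0.085. From here I'll go 26 mm deeper.

carry_out([
  [[0,0,2],[0,0,0],0.5],
  [[-0.5,0.1,3],[0,0,0],0.5],
  [[-1.15,0.2,3],[0,0,0],0.5],
  [[-1.15,0.2,3],[0,0,0],0.4],
  [[-1.15,0.2,3],[0,0,0],0.4],
  [[-1.15,0.2,2],[0,0,0],0.4],
  [[-1.15,0.2,0.5],[0,0,0],0.4],
  [[-1.15,0.2,-1],[0,0,0],0.4],
  [[-1.15,0.2,-2],[0,0,0],0.4],
  [[-1.15,0.2,-2.3],[0,0,0],0.4],
])

```text
t: 17.85
tool_pos: [0.6258, 0.004, 0.0581]
eef_rot: [3.14, 0.005, -0.284]
contact_force: [-0.6, 0.6, -0.1]
width: 0.0532
```

carry_out([
  [[0,0,0],[0,0,0],0.55],
  [[0,0,0],[0,0,0],0.65],
  [[0,0,0],[0,0,0],0.75],
  [[0,0,0],[0,0,0],0.85],
  [[0,0,0],[0,0,0],0.9],
  [[0,0,0],[0,0,0],0.9],
  [[0,0,0],[0,0,0],0.9],
  [[0,0,0],[0,0,0],0.9],
])

```text
t: 18.52
tool_pos: [0.629, 0.0039, 0.0628]
eef_rot: [-3.141, -0.001, -0.284]
contact_force: [0.7, 0.3, 3.2]
width: 0.0173
```

Width 17.3 mm against a target of 8.8, so the knob is really gripped now. I'll swing the remaining 0.068 rad.

carry_out([
  [[0.3,-0.07,0],[0,0,-0.02],0.9],
  [[0.6,-0.15,0],[0,0,-0.04],0.9],
  [[0.9,-0.23,0],[0,0,-0.06],0.9],
  [[1.13,-0.3,0],[0,0,-0.068],0.9],
  [[1.13,-0.3,0],[0,0,-0.068],0.9],
  [[1.13,-0.3,0],[0,0,-0.068],0.9],
  [[1.13,-0.3,0],[0,0,-0.068],0.9],
])

```text
t: 19.1
tool_pos: [0.6411, 0.0007, 0.0627]
eef_rot: [-3.141, -0.002, -0.353]
contact_force: [0.3, 0.6, 6.2]
width: 0.0173
```

carry_out([
  [[0,0,0],[0,0,0],0.8],
  [[0,0,0],[0,0,0],0.75],
  [[0,0,0],[0,0,0],0.7],
  [[0,0,0],[0,0,0],0.6],
  [[0,0,0],[0,0,0],0.5],
  [[0,0,0],[0,0,0],0.4],
  [[0,0,0],[0,0,0],0.4],
  [[0,0,3],[0,0,0],0.4],
  [[0,0,7],[0,0,0],0.3],
  [[0,0,11],[0,0,0],0],
])

```text
t: 19.93
tool_pos: [0.638, 0.001, 0.1711]
eef_rot: [3.14, 0.004, -0.352]
contact_force: [0.7, -0.8, 0.9]
width: 0.0641
```

carry_out([
  [[-0.5,3,3],[0,0,0.12],0],
  [[-1,6,4],[0,0,0.24],0],
  [[-1.4,9,4],[0,0,0.36],0],
  [[-1.8,12,4],[0,0,0.48],0],
  [[-2.2,15,4],[0,0,0.6],0],
  [[-2.6,17.5,4],[0,0,0.72],0],
  [[-2.9,19,4],[0,0,0.84],0],
  [[-3.1,19.5,4],[0,0,0.89],0],
  [[-3.1,19.5,4],[0,0,0.89],0],
  [[-3.1,19.5,4],[0,0,0.89],0],
])

```text
t: 20.77
tool_pos: [0.6084, 0.1962, 0.2118]
eef_rot: [3.141, 0.0, 0.537]
contact_force: [-1.3, 0.4, -0.2]
width: 0.0881
```

```bash
cat >> h.py <<'E'
def armchk():
    g=cv2.cvtColor(viewer.grab_frame('top'),cv2.COLOR_BGR2GRAY).astype(float)
    def cen(u,v,r=7,th=200):
        w=np.clip(th-g[v-r:v+r+1,u-r:u+r+1],0,None); y,x=np.mgrid[-r:r+1,-r:r+1]; m=x*x+y*y<=36; w=w*m
        return u+(w*x).sum()/w.sum(), v+(w*y).sum()/w.sum()
    h=cen(453,210); a=cen(408,202); print('px',h,a)
    A=onz('top',*a,.075); H=np.array([.59088,-.16278,0]); 
    print('armhole',A,'r',np.hypot(*(A-H)[:2]),'angle',np.arctan2(*(A-H)[1::-1])-1.2784)
    print(g[194:212,400:417].astype(int))
E
python3 - <<'E'
from h import *
armchk(); s=ctrl.sense(); print(s['tool_pos'],s['eef_rot'])
E
```

```text
px (np.float64(453.5361006289308), np.float64(210.32981132075471)) (np.float64(408.30647101274957), np.float64(200.42915564108733))
armhole [ 0.62025949 -0.05529901  0.075     ] r 0.11142404728717434 angle 0.025568563645256503
[[255 255 253 255 254 254 255 255 255 255 255 255 255 255 255 255 255]
 [255 254 254 255 254 255 255 255 255 255 255 255 255 255 255 255 255]
 [255 247 255 255 255 255 255 253 168 156 213 255 255 255 255 255 255]
 [255 251 254 255 255 255 238 169  84  85 136 217 255 255 255 254 255]
 [255 253 254 255 255 255 143  61  47  41  68 126 243 255 255 255 255]
 [254 254 255 255 255 255 100  28  32  31  44  79 206 255 255 255 255]
 [253 255 255 255 255 255 125  37  34  33  30  75 216 255 255 255 255]
 [253 255 255 255 255 255 223  96  53  47  50 127 251 255 255 255 254]
 [253 255 255 255 255 255 255 224 182 167 174 234 255 255 255 255 254]
 [255 255 255 255 255 255 255 255 255 255 255 255 255 255 255 255 254]
 [255 255 255 255 255 255 255 255 255 255 255 255 255 255 255 255 252]
 [123 173 196 252 255 255 255 255 255 255 255 255 255 255 255 255 251]
 [ 74  77  92 112 124 172 196 254 255 255 255 255 255 255 255 255 255]
 [115 114 109  69  69  77  93 124 141 175 197 255 255 255 255 255 169]
 [119 119 119 117 116 114 114 109  72  75  91 116 142 184 225 223  93]
 [120 119 120 121 120 118 117 118 111 112 109  66  69  84 106 123 106]
 [115 116 121 120 121 118 118 119 116 118 118 113 114 114 115 115  94]
 [ 85  90 108 111 116 114 118 118 117 118 118 118 119 119 120 117  88]]
[0.60863348 0.19565211 0.21178934] [3.14131552e+00 2.18283585e-04 5.36460194e-01]
```

carry_out([
  [[0,0.1,-3],[0,0,0.01],0],
  [[0,0.1,-6],[0,0,0.01],0.2],
  [[0,0.1,-9],[0,0,0.01],0.4],
  [[0,0.1,-12],[0,0,0.01],0.5],
  [[0,0.1,-14],[0,0,0.01],0.5],
  [[0,0.1,-15.5],[0,0,0.01],0.5],
  [[0,0.1,-16.5],[0,0,0.01],0.5],
  [[0,0.1,-16.8],[0,0,0.01],0.5],
  [[0,0.1,-16.8],[0,0,0.01],0.5],
  [[0,0.1,-16.8],[0,0,0.01],0.5],
])

```text
t: 21.65
tool_pos: [0.6096, 0.1968, 0.0449]
eef_rot: [3.141, -0.002, 0.547]
contact_force: [0.7, -0.5, 0.2]
width: 0.0443
```

carry_out([
  [[0,0,0],[0,0,0],0.6],
  [[0,0,0],[0,0,0],0.7],
  [[0,0,0],[0,0,0],0.8],
  [[0,0,0],[0,0,0],0.9],
  [[0,0,0],[0,0,0],1],
  [[0,0,0],[0,0,0],1],
  [[0,0,0],[0,0,0],1],
  [[0,0,0],[0,0,0],1],
])

```text
t: 22.32
tool_pos: [0.6091, 0.1972, 0.0444]
eef_rot: [3.141, -0.001, 0.548]
contact_force: [-0.1, -0.1, 2.2]
width: 0.0097
```

The screw is gripped (width 9.7 mm against the 10 mm wing). I'll lift it straight out, then carry it over with a look at the holes.

carry_out([
  [[0,0,0.5],[0,0,0],1],
  [[0,0,1.5],[0,0,0],1],
  [[0,0,3],[0,0,0],1],
  [[0,0,5],[0,0,0],1],
  [[0,0,7],[0,0,0],1],
  [[0,0,9.5],[0,0,0],1],
  [[0,0,12],[0,0,0],1],
  [[0.5,-2,14],[0,0,0],1],
  [[1,-4.5,15],[0,0,0],1],
  [[1.5,-7.5,15.5],[0,0,0],1],
])

```text
t: 23.15
tool_pos: [0.6245, 0.1224, 0.202]
eef_rot: [3.141, -0.003, 0.55]
contact_force: [1.0, -0.4, -0.7]
width: 0.0094
```

carry_out([
  [[0.5,-3,0],[0,0,0],1],
  [[1,-6,0],[0,0,0],1],
  [[1.5,-9,0],[0,0,0],1],
  [[2,-12,0],[0,0,0],1],
  [[2.4,-15,0],[0,0,0],1],
  [[2.8,-18,0],[0,0,0],1],
  [[3.1,-21,0],[0,0,0],1],
  [[3.4,-23.5,0],[0,0,0],1],
  [[3.4,-24,0],[0,0,0],1],
  [[3.4,-24,0],[0,0,0],1],
])

```text
t: 23.98
tool_pos: [0.657, -0.1198, 0.1986]
eef_rot: [-3.141, 0.001, 0.545]
contact_force: [-0.7, 1.1, -1.2]
width: 0.0098
```

```bash
python3 - <<'E'
from h import *
s=ctrl.sense(); print(s['tool_pos'],s['eef_rot'],s['width'],s['contact_force'],s['joint_vel'].round(2))
f=viewer.grab_frame('wrist'); cv2.imwrite('pics/w11.png',f); np.save('w11.npy',np.r_[s['tool_pos'],s['eef_rot']])
c=viewer.camera_info('wrist'); T=np.linalg.inv(np.array(c['tool_from_camera']))
Rm=R.from_euler('xyz',s['eef_rot']).as_matrix()
def proj(P):
    p=T@np.r_[Rm.T@(np.array(P)-s['tool_pos']),1]; v=np.array([p[0],-p[1],-p[2]]); th=np.arctan2(np.hypot(v[0],v[1]),v[2]); return v[:2]/np.hypot(*v[:2])*th*c['fx']+[c['cx'],c['cy']]
print('hole px',proj([.6225,-.0575,.075]),proj([.6225,-.0575,.063]),'hinge',proj([.5909,-.1628,.078]))
u,v=proj([.6225,-.0575,.075]).astype(int)
g=cv2.cvtColor(f,cv2.COLOR_BGR2GRAY); print(u-18,v-20)
for r in range(v-20,v+21): print(' '.join('%3d'%x for x in g[r,u-18:u+19]))
E
```

```text
[ 0.65696485 -0.1197772   0.19861262] [-3.14066986e+00  1.10522989e-03  5.45099736e-01] 0.009838926674010375 [-0.65850782  1.11159192 -1.20940205] [ 0.04 -0.01  0.01  0.02  0.    0.01]
hole px [317.93026221 137.27189494] [317.72270958 137.26158667] hinge [219.49489976 228.73840089]
299 117
137 138 138 139 141 162 221 252 255 255 255 255 255 255 255 255 255 255 255 255 255 255 255 255 255 255 255 255 255 255 255 255 255 255 255 255 255
136 138 140 148 174 226 252 255 255 255 255 255 255 255 255 255 255 255 255 255 255 255 255 255 255 255 255 255 255 255 255 255 255 255 255 255 255
138 139 155 188 235 253 255 255 255 255 255 255 255 255 255 255 255 255 255 255 255 255 255 255 255 255 255 255 255 255 255 255 255 255 255 255 255
137 160 212 246 254 255 255 255 255 255 255 255 255 255 255 255 255 255 255 255 255 255 255 255 255 255 255 255 255 255 255 255 255 255 255 255 255
150 217 252 255 255 255 255 255 255 255 255 255 255 255 255 255 255 255 255 255 255 255 255 255 255 255 255 255 255 255 255 255 255 255 255 255 255
212 251 255 255 255 255 255 255 255 255 255 255 255 255 255 255 255 2
[... 4558 characters left out ...]
 151 150 148 148 146 146 147 147 146 147 147 149 150 151 150 149 149 147 148 148 149 148 145 135 118  96  77
144 142 141 144 147 152 152 154 153 153 150 147 148 149 146 147 148 147 147 148 150 148 150 150 150 148 149 148 146 148 148 142 135 116  93  75  66
147 146 143 143 147 152 152 153 154 151 148 146 147 145 147 147 147 147 149 149 148 150 149 149 147 146 148 148 146 149 144 132 115  91  72  67  65
148 149 147 143 145 149 152 151 151 149 147 147 146 145 147 146 148 149 149 149 150 150 150 147 146 149 147 148 147 144 133 114  91  74  67  65  66
171 182 181 169 153 149 150 151 150 148 145 147 147 147 149 146 149 150 150 150 150 149 146 148 146 148 148 149 144 132 111  90  72  66  67  66  65
```

```bash
python3 - <<'E'
from h import *
a=np.load('w11.npy'); st={'tool_pos':a[:3],'eef_rot':a[3:]}
print('armhole wrist',onz('wrist',318,136,.075,st))
g=cv2.cvtColor(cv2.imread('pics/w11.png'),cv2.COLOR_BGR2GRAY)
for r in range(210,330,4): print(r,' '.join('%3d'%x for x in g[r,276:350:3]))
c=viewer.camera_info('wrist'); T=np.linalg.inv(np.array(c['tool_from_camera']))
for P in [(0,0,.030),(0,0,.0146),(0,0,.0096),(0,0,-.02),(.013,0,.0146),(.006,0,.02)]:
    p=T@np.r_[P,1]; v=np.array([p[0],-p[1],-p[2]]); th=np.arctan2(np.hypot(v[0],v[1]),v[2]); print(P,(v[:2]/np.hypot(*v[:2])*th*c['fx']+[c['cx'],c['cy']]).round(1))
E
```

```text
armhole wrist [ 0.62201858 -0.05660411  0.075     ]
210  63  63  62  62  65  63  61  64  63  61  63  63  62  62  69  80  83  84  83  86 114 148 166 166 167
214  60  61  61  62  63  65  64  64  62  63  63  63  62  78  84  83  83  84  86  84  85  86 112 120 109
218  65  63  64  62  63  64  63  63  62  64  62  68  80  84  83  84  85  86  83  84  84  84  86  86  83
222  65  63  64  62  64  61  65  61  64  64  95  91  82  83  83  84  84  84  84  85  86  98  85  86  85
226  63  62  62  64  60  61  62  62  62  86  87  82  85  83  84  84  85  83  88 153 163 164 161 163 163
230  63  65  62  63  63  61  60  79  97 108 156  90  98 106  97  82  92  98 105 154 166 165 166 166 167
234  63  63  63  61  61  67 145 161 164 165 164 165 166 165 166 167 165 166 166 164 166 166 165 165 166
238  67  65  63  61  92 163 165 166 165 164 164 165 165 164 165 168 166 166 166 166 165 166 166 166 164
242  95  69  66  99 160 166 165 166 165 166 165 164 165 166 166 164 166 166 165 167 165 167 164 165 166
246  64  81 111 165 165 166 165 165 166 165 166 165 166 164 164 166 165 165 166 166 166 166 166 165 166
250  81 
[... 1548 characters left out ...]
 44
310  40  38  40  38  40  37  38  40  93 107 111 111 114 114 114 108  96  43  38  38  39  40  39  40  44
314  36  37  41  39  37  40  37  38  90 108 112 112 112 115 114 109  95  41  39  40  38  38  40  37  38
318  36  37  36  38  36  37  39  36  89 109 111 111 112 117 113 109  93  41  38  40  38  40  35  36  37
322  34  39  39  35  35  36  36  36  88 108 113 111 115 112 113 107  93  40  37  39  37  37  38  36  39
326  35  36  35  36  37  37  35  36  86 107 112 112 111 115 113 106  91  38  39  37  36  36  37  37  36
(0, 0, 0.03) [314.8 262.5]
(0, 0, 0.0146) [315.  271.9]
(0, 0, 0.0096) [315.1 275.3]
(0, 0, -0.02) [315.6 299.1]
(0.013, 0, 0.0146) [339.1 271.9]
(0.006, 0, 0.02) [325.8 268.5]
```

```bash
python3 - <<'E'
from h import *
c=viewer.camera_info('wrist'); print(c)
g=viewer.grab_frame('wrist'); t=cv2.cvtColor(g,cv2.COLOR_BGR2GRAY)
for r in range(252,282,2): 
    row=t[r,290:336].astype(int); m=np.where(row<130)[0]; print(r, (m.min()+290,m.max()+290) if len(m) else None)
E
```

```text
{'fx': 371.64829954431775, 'fy': 371.64829954431775, 'cx': 312.1914714322633, 'cy': 240.72332719309694, 'tool_from_camera': array([[ 9.99999800e-01, -5.93964611e-04, -2.19169881e-04,
        -1.57947985e-03],
       [-6.31400705e-04, -9.61061485e-01, -2.76333900e-01,
        -7.14787977e-02],
       [-4.65031738e-05,  2.76333983e-01, -9.61061667e-01,
        -1.73024669e-01],
       [ 0.00000000e+00,  0.00000000e+00,  0.00000000e+00,
         1.00000000e+00]])}
252 None
254 None
256 None
258 (np.int64(311), np.int64(313))
260 (np.int64(306), np.int64(318))
262 (np.int64(304), np.int64(320))
264 (np.int64(303), np.int64(321))
266 (np.int64(303), np.int64(322))
268 (np.int64(302), np.int64(322))
270 (np.int64(302), np.int64(323))
272 (np.int64(301), np.int64(323))
274 (np.int64(300), np.int64(324))
276 (np.int64(297), np.int64(327))
278 (np.int64(295), np.int64(329))
280 (np.int64(293), np.int64(332))
```

```bash
for i in 1 2 3 4 5 6; do python3 - <<'E'
from h import *
for n in ('wrist','top'):
    L=[]
    for k in range(5):
        c=viewer.camera_info(n); M=np.array(c['tool_from_camera']) if n=='wrist' else np.linalg.inv(np.array(c['view'])); L.append(M[:3,3])
    L=np.array(L); print(n,L.mean(0).round(5),L.std(0).round(5),end=' ')
print()
E
done
```

```text
wrist [-0.00158 -0.07148 -0.17303] [0. 0. 0.] top [0.29363 0.17436 1.24973] [0. 0. 0.] 
wrist [-0.00158 -0.07148 -0.17303] [0. 0. 0.] top [0.29363 0.17436 1.24973] [0. 0. 0.] 
wrist [-0.00158 -0.07148 -0.17303] [0. 0. 0.] top [0.29363 0.17436 1.24973] [0. 0. 0.] 
wrist [-0.00158 -0.07148 -0.17303] [0. 0. 0.] top [0.29363 0.17436 1.24973] [0. 0. 0.] 
wrist [-0.00158 -0.07148 -0.17303] [0. 0. 0.] top [0.29363 0.17436 1.24973] [0. 0. 0.] 
wrist [-0.00158 -0.07148 -0.17303] [0. 0. 0.] top [0.29363 0.17436 1.24973] [0. 0. 0.]
```

```bash
python3 - <<'E'
from h import *
a=np.load('w11.npy'); st={'tool_pos':a[:3],'eef_rot':a[3:]}
tip=onz('wrist',312,265,a[2]-.030,st); A=onz('wrist',318,136,.075,st)
print('tip',tip,'rel TCP',tip-a[:3],'hole',A,'move',A-tip)
s=ctrl.sense(); print(s['tool_pos'])
E
```

```text
tip [ 0.65632827 -0.12194309  0.16861262] rel TCP [-0.00063658 -0.00216589 -0.03      ] hole [ 0.62201816 -0.05660204  0.075     ] move [-0.03431011  0.06534106 -0.09361262]
[ 0.65710806 -0.11734233  0.19868943]
```

carry_out([
  [[-1.2,2,0],[0,0,0],1],
  [[-2.4,4.3,0],[0,0,0],1],
  [[-3.4,6.25,0],[0,0,0],1],
  [[-3.4,6.25,-2],[0,0,0],1],
  [[-3.4,6.25,-5],[0,0,0],1],
  [[-3.4,6.25,-7.5],[0,0,0],1],
  [[-3.4,6.25,-7.8],[0,0,0],1],
  [[-3.4,6.25,-7.8],[0,0,0],1],
  [[-3.4,6.25,-7.8],[0,0,0],1],
  [[-3.4,6.25,-7.8],[0,0,0],1],
])

```text
t: 24.92
tool_pos: [0.6252, -0.0552, 0.1231]
eef_rot: [3.14, -0.003, 0.549]
contact_force: [0.6, -0.7, -0.5]
width: 0.01
```

```bash
python3 - <<'E'
from h import *
s=ctrl.sense(); print(s['tool_pos'],s['eef_rot'],s['width'],s['contact_force'],s['joint_vel'].round(3))
t=cv2.cvtColor(viewer.grab_frame('wrist'),cv2.COLOR_BGR2GRAY); cv2.imwrite('pics/w12.png',t)
for r in range(236,284,2): print(r,' '.join('%3d'%x for x in t[r,285:345:2]))
print(onz('wrist',312,265,.084,s))
E
```

```text
[ 0.62517433 -0.05522715  0.12312774] [ 3.13964053e+00 -2.63137185e-03  5.48612276e-01] 0.009978469601170133 [ 0.63614261 -0.65861772 -0.48471507] [-0.007 -0.006 -0.008  0.    -0.003 -0.   ]
236 136 149 151 151 152 152 152 150 150 150 150 150 150 151 152 152 149 150 149 149 151 152 151 148 147 150 145 143 151 152
238 149 151 151 150 150 149 149 151 151 148 143 137 132 132 140 145 148 150 150 151 150 151 149 148 150 152 154 145 140 151
240 153 153 153 150 148 149 149 149 144 127 106  90  84  88  94 114 132 144 149 149 151 148 149 149 154 154 153 149 144 145
242 153 151 151 149 149 149 148 138 115  82  68  67  68  68  69  75  92 123 145 150 149 150 151 152 152 153 151 150 148 143
244 151 149 150 149 150 149 141 117  79  67  67  67  69  66  68  69  71  88 131 144 150 152 154 154 153 149 150 148 150 148
246 151 148 149 149 151 148 130  83  66  66  67  68  67  68  69  69  70  72 107 136 150 154 152 151 148 149 148 149 150 151
248 149 149 150 150 149 145 120  63  64  68  68  69  67  70  68  68  67  64  84 132 151 153 151 148 147 147 149 150 151 154
250 151 149 151 150 150 142 116  65  59  
[... 1404 characters left out ...]
12 148 144 113  81  67  70  70  68  70  71
274 147 146 147 153 152 153 152 130 100  95  97  99  99  97  98  99  97  99  97 101 121 100  72  68  68  70  68  66  74  98
276 149 147 147 151 155 144 122 101  93  97  97  98  98  96  95  96  97  98  99  97 101  91  75  69  69  68  69  79 113 128
278 149 146 149 146 141 113 104 110  97  96  98  99  99  98 100  96  98  95  94  97 112 104  93  77  69  69  84 116 132 132
280 148 149 146 135 112 107 118 117  97  96  98 101  98  98  99  99 100  96  94  98 114 118 109  96  79  86 118 130 133 129
282 148 148 125 103 109 118 121 116  98  98 100 101  99 102 100 100  97  99  98  94 115 122 122 110 100 108 129 130 122 111
[ 0.62643339 -0.06021926  0.084     ]
```

```bash
python3 - <<'E'
from h import *
s=ctrl.sense()
print('tcp',s['tool_pos']); A=onz('wrist',309.7,252.2,.075,s)
for v in (263.5,265,266.5):
    tip=onz('wrist',312.3,v,s['tool_pos'][2]-.030,s); print('tip',tip,'hole',A,'move',A-tip)
E
```

```text
tcp [ 0.625309   -0.05545697  0.12328199]
tip [ 0.62450448 -0.05676537  0.09328199] hole [ 0.62266345 -0.05675811  0.075     ] move [-1.84103155e-03  7.26209742e-06 -1.82819894e-02]
tip [ 0.62498718 -0.05755431  0.09328199] hole [ 0.62266345 -0.05675811  0.075     ] move [-0.00232373  0.0007962  -0.01828199]
tip [ 0.62547129 -0.05834556  0.09328199] hole [ 0.62266345 -0.05675811  0.075     ] move [-0.00280784  0.00158745 -0.01828199]
```

carry_out([
  [[-0.2,0.06,0],[0,0,0],1],
  [[-0.2,0.06,0],[0,0,0],1],
  [[-0.2,0.06,-1],[0,0,0],1],
  [[-0.2,0.06,-1.7],[0,0,0],1],
  [[-0.2,0.06,-2],[0,0,0],1],
  [[-0.2,0.06,-2.3],[0,0,0],1],
  [[-0.2,0.06,-2.5],[0,0,0],1],
  [[-0.2,0.06,-2.5],[0,0,0],1],
])

```text
t: 25.63
tool_pos: [0.6211, -0.0549, 0.0949]
eef_rot: [-3.141, 0.001, 0.548]
contact_force: [-0.2, -0.4, -0.9]
width: 0.0098
```

The tip is 10 mm into the arm's hole with no contact force. I'll continue gently.

carry_out([
  [[0.1,0,-0.3],[0,0,0],1],
  [[0.1,0,-0.6],[0,0,0],1],
  [[0.1,0,-0.9],[0,0,0],1],
  [[0.1,0,-1.2],[0,0,0],1],
  [[0.1,0,-1.2],[0,0,0],1],
])

```text
t: 26.05
tool_pos: [0.622, -0.0549, 0.083]
eef_rot: [-3.141, 0.001, 0.548]
contact_force: [-0.2, 0.8, 0.5]
width: 0.0098
```

carry_out([
  [[0,0,-0.4],[0,0,0],1],
  [[0,0,-0.8],[0,0,0],1],
  [[0,0,-1.2],[0,0,0],1],
  [[0,0,-1.6],[0,0,0],1],
  [[0,0,-1.9],[0,0,0],1],
  [[0,0,-2.1],[0,0,0],1],
  [[0,0,-2.2],[0,0,0],1],
  [[0,0,-2.2],[0,0,0],1],
])

```text
t: 26.72
tool_pos: [0.6225, -0.055, 0.0615]
eef_rot: [-3.141, 0.0, 0.548]
contact_force: [0.4, -0.0, -0.2]
width: 0.0092
```

carry_out([
  [[0,0,-0.1],[0,0,0],1],
  [[0,0,-0.2],[0,0,0],1],
  [[0,0,-0.2],[0,0,0],1],
  [[0,0,-0.2],[0,0,0],1],
])

```text
t: 27.05
tool_pos: [0.6231, -0.055, 0.0603]
eef_rot: [3.141, -0.001, 0.548]
contact_force: [0.5, -0.9, -0.1]
width: 0.0096
```

carry_out([
  [[0,0,-0.1],[0,0,0],1],
  [[0,0,-0.15],[0,0,0],1],
  [[0,0,-0.2],[0,0,0],1],
  [[0,0,-0.2],[0,0,0],1],
])

```text
t: 27.38
tool_pos: [0.6243, -0.0554, 0.0603]
eef_rot: [3.139, -0.002, 0.548]
contact_force: [-1.0, -0.6, 8.2]
width: 0.0097
```

The collar met the arm at TCP z 0.0603 (0.0604 expected). I'll release and retreat.

carry_out([
  [[0,0,0.1],[0,0,0],0.9],
  [[0,0,0.1],[0,0,0],0.85],
  [[0,0,0.1],[0,0,0],0.8],
  [[0,0,0.1],[0,0,0],0.75],
  [[0,0,0.1],[0,0,0],0.7],
  [[0,0,0.1],[0,0,0],0.7],
  [[0,0,0.1],[0,0,0],0.7],
  [[0,0,2],[0,0,0],0.7],
  [[0,0,5],[0,0,0],0.7],
  [[0,0,9],[0,0,0],0.7],
])

```text
t: 28.22
tool_pos: [0.6195, -0.0546, 0.1448]
eef_rot: [-3.137, 0.006, 0.548]
contact_force: [0.6, 0.7, -1.1]
width: 0.0266
```

carry_out([
  [[0,0,3],[0,0,0],0.5],
  [[0,0,5],[0,0,0],0.3],
  [[3,-4,6],[0,0,0],0],
  [[3,-8,6],[0,0,0],0],
  [[3.2,-10,6],[0,0,0],0],
  [[3.2,-10,6],[0,0,0],0],
  [[3.2,-10,6],[0,0,0],0],
])

```text
t: 28.8
tool_pos: [0.6545, -0.1562, 0.2075]
eef_rot: [-3.141, 0.0, 0.545]
contact_force: [-0.6, -0.2, -0.2]
width: 0.0709
```

```bash
python3 - <<'E'
from h import *
s=ctrl.sense(); print(s['tool_pos'],s['width'],s['contact_force'])
c=viewer.camera_info('wrist'); T=np.linalg.inv(np.array(c['tool_from_camera'])); Rm=R.from_euler('xyz',s['eef_rot']).as_matrix()
def proj(P):
    p=T@np.r_[Rm.T@(np.array(P)-s['tool_pos']),1]; v=np.array([p[0],-p[1],-p[2]]); th=np.arctan2(np.hypot(v[0],v[1]),v[2]); return v[:2]/np.hypot(*v[:2])*th*c['fx']+[c['cx'],c['cy']]
t=cv2.cvtColor(viewer.grab_frame('wrist'),cv2.COLOR_BGR2GRAY); cv2.imwrite('pics/w13.png',t)
top=viewer.grab_frame('top'); side=viewer.grab_frame('side'); cv2.imwrite('pics/top4.png',top); cv2.imwrite('pics/side4.png',side)
print('wing',proj([.6225,-.057,.11]),'collar',proj([.6225,-.057,.08]))
u,v=proj([.6225,-.057,.095]).astype(int)
for r in range(v-36,v+37,3): print(r,''.join(' .:-=+*#%@'[min(9,x//26)] for x in t[r,u-60:u+60:2]))
print(u,v)
# jar, figurine vs start
t0=cv2.imread('pics/top1.png'); d=cv2.absdiff(t0,top).max(2)
print('fig diff',(d[250:280,245:275]>40).sum(),'jar in side/ top:')
def p2(n,P):
    c=viewer.camera_info(n); p=np.array(c['view'])@np.r_[P,1]; return c['cx']-c['fx']*p[0]/p[2], c['cy']+c['fy']*p[1]/p[2]
for n,im in(('top',top),('side',side)):
    m=(cv2.cvtColor(im,cv2.COLOR_BGR2GRAY)<50).astype(np.uint8); u,v=map(int,p2(n,[.455,.177,.079])); w=m[v-12:v+13,u-12:u+13]
    yy,xx=np.nonzero(w); print(n,(u,v),'cap px',len(xx),xx.mean()+u-12,yy.mean()+v-12)
E
```

```text
[ 0.6544589  -0.15624805  0.20746956] 0.07090725792382115 [-0.58925144 -0.15496981 -0.17393697]
wing [348.17315338  96.25215207] collar [344.5983162 100.2362796]
62 +++++++++=-=========================::::-%@@@@@@@@@@%=.     
65 +++++++=-===========================:.:*@@@@@@@@@@@@@@@#=-:=
68 ++++++--========================+==-:*@@@@@@@@@@@@@@@@@@@@@@
71 ++++=-========================#@@*=*@@@@@@@@@@@@@@@@@@@@@@@@
74 ++=-========================+*##%#%@@@@@@@@@@@@@@@@@@@@@@@@%
77 +-========================+*+##%%%#@@@@@@@@@@@@@@@@@@@@@@%%%
80 -=======================+@#==#%%@%#@@@@@@@@@@@@@@@@@@@@%%%%%
83 ======================+%@@+-=#%@@%#@@@@@@@@@@@@@@@@@@@%%%%%%
86 ====================+%@@@@+-=#%@@%#@@@@@@@@@@@@@@@@%**######
89 ===================%@@@@@@#-=#%@@%#@@@@@@@@@@@@@@@=::::---==
92 =================*@@@@@%@%+-=#%@@%#%@@@@@@@@@@@@+:::-+++++++
95 ================@@@@@@@@@@*-=#@@@%#@@@@@@@@@@@*=====++++++++
98 ======:-=====+%@@@@@@@@@@@+-=#@@@%#@@@@@@@@@@*=======+++++++
101 ======-::====*@@@@@@@@%@@@*-=#@@@%#@@@@@@@@@@@*=======++++++
104 =======-:.-==+*@@@@@@@@@@@*-=#@@@%#@@
[... 178 characters left out ...]
@@@@@%=-=%@@@%#@@@@@%+==================
116 :::.:--=*@@@@@@@@@@@@@@@@@#-=%@@@%#@@@@+====================
119 :::.::=%@@@@@@@@@@@@@@@@@@%+-+####%@@+======================
122 ..:::-+@@@@@@@@@@@@@@@@@@@@@@*%%@@@*==+=+=================-=
125 :.:-=++#@@@@@@@@@@@@@@@@@@@@@@@@@#+==+=+=================-++
128 ::=+++++++*+%@#@@@@@@@@@@@@@@@@%++++==+================-=+++
131 =++++++++++++++++%@@@@@@%++@@@++===++==================+++++
134 +++++++++++++++++++#@@@===++++=+++=+=================+*+++*+
346 98
fig diff 293 jar in side/ top:
top (314, 270) cap px 0 nan nan
side (259, 258) cap px 45 258.6666666666667 267.2<stdin>:19: RuntimeWarning: Mean of empty slice.
  ret = ret.dtype.type(ret / rcount)
```

```bash
python3 - <<'E'
from h import *
t=cv2.cvtColor(cv2.imread('pics/top4.png'),cv2.COLOR_BGR2GRAY); s=cv2.cvtColor(cv2.imread('pics/side4.png'),cv2.COLOR_BGR2GRAY)
a=lambda im,y0,y1,x0,x1,k=2:[print(''.join(' .:-=+*#%@'[min(9,x//26)] for x in im[r,x0:x1:1])) for r in range(y0,y1,k)]
print('top'); a(t,236,306,238,350); print('side jar+fig'); a(s,200,312,215,310)
E
```

```text
top
################################################################################################################
################################################################################################################
################################################################################################################
################################################################################################################
################################################################################################################
################################################################################%%%@@@@@@@@@@@@@@@@@%###########
#######################################################%%@@@@@@@@@@@@@@@@@@@@@@@@@@@@@@@@@@@@@@@@@@@############
########################################%%######%@@@@@@@@@@@@@@@@@@@@@@@@@@@@@@@@@@@@@@@@@@@@@@@@@@@%###########
############%@@@#######################@@@@%####%@@@@@@@@@@@@@@@@@@@@@@@@@@@@@@@@@@@@@@@@@@@@@@@@@@@@###########
#############@@@@######################%@@@%####%@@@@@@@@@@@@@@@@@@@@@@@@@@@@@@
[... 7547 characters left out ...]
@@%%%##*++******************
*************************%@@@@@@@@@@@@@@@@@@@@@@@@@@@@@@@@@@@@@@@@%##**************************
**************************#@@@@@@@@@@@@@@@@@@@@@@@@@@@@@@@@@@@%%#**++**************************
***************************#%@@@@@@@@@@@@@@@@@@@@@@@@@@@@@%%#*++*******************************
****************************#%@@@@@@@@@@@@@@@@@@@@@@@%%##**************************************
*****************************#%@@@@@@@@@@@@@@@@@@%###******************************************
******************************#%@@@@@@@@@@@@@%%#***********************************************
******************###**********#%@@@@@@@@%%#*++************************************************
```

The jar is upright on the tile, the figurine is standing, the screw is seated and the robot is clear. I'm handing in.

```bash
python3 -c "
from h import *; print(ctrl.job_done())"
```

```text
the job is handed in; nothing more can be done
None
```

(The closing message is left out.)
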